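# Tamp the ceramic pieces of a bead bath down level

## Robot

A 6-joint arm with a two-finger parallel gripper is mounted at the origin on a cart in front of the work surface, level with it; the furniture and walls round the work are solid. World frame = base frame: x ahead of the robot, y to its left, z up, the work surface at z = 0. Lengths are in mm, angles in rad, forces in N, time in s.
With the tool pointing down it reaches from about 225 to 725 mm from the base axis. Payload 3.1 kg.
Tool frame: the origin (TCP) lies midway between the tips of the shut fingers; the grasp point (between the pads) lies 19 mm behind it; z points along the fingers, y is the line along which they close (so a half turn about z gives the same grasp; the last joint's range is limited). The gripper opens to 85 mm and grips with 20 to 120 N. Pads are 22 mm wide; open, the fingers measure 114 mm over their backs; the gripper's body (76 mm by 85 mm) begins 54 mm behind the grasp point. The pads swing forward as they close: fully open they stand 13 mm farther back than shut.
Start: joints at [-1.441, 0.048, 0.099, 1.622, 0, 1.443], TCP at [133.836, -507.647, 231.312] pointing down, gripper open.
Joint ranges: [-2.91, 2.91], [-0.99, 1.94], [-1.21, 1.42], [-2.12, 2.29], [-1.49, 1.47], [-3.14, 3.14]. Speed limits (rad/s): [2.79, 2.79, 3.14, 3.14, 3.14, 3.14].

## Interface

Orientations are given as a unit quaternion [x, y, z, w].
In Python, from station import r gives the robot as it stands.
- The arm moves only by the shell command python3 drive.py [OPENING] [FORCE], which reads ROWS from standard input. ROWS is a JSON list of rows, 1 to 12 of them, each an object with the fields tx, ty, tz (the shift in mm), turn (a turn about the tool's z in rad); a field left out counts as zero; each row is the pose to reach, as a shift and turn from the pose commanded when the command began, along the tool's axes at that moment; what a row does not reach only later rows make up. A row lasts 1/8 s, in which the tool goes at most 62.5 mm and 0.188 rad, less where a joint would pass 70% of its speed; a pose out of reach is approached as far as the arm can. OPENING is the opening from 0.0 (shut) to 1.0 (fully open), set as the command begins (- or left out keeps the last). The fingers move at their own pace and stop on an object; FORCE is the grip in N (left out, the last holds). Time passes only in rows, so rows that do not move let the fingers close. It prints the time, the measured TCP pose, the force, the opening and the grip force at its end. Input that does not fit is refused with a message, and nothing moves.
- r.get_state(): the state, without advancing time (a new reading comes with each control period).
- r.capture(name): name is "side" or "top"; returns the picture (420x560x3 uint8, red, green, blue); there is no depth.
- r.camera_params(name): a dict with "camera_matrix" (3x3 intrinsics, pixels), "R" (3x3) and "t" (3): a world point X has camera coordinates R X + t. Camera axes: x right, y down, z forward; pixel columns grow to the right and rows downward; lengths in mm; the calibration is good to about 2 mm. A picture is of the moment at which its call begins. camera_params takes no time and is no camera call.
- r.sign_off(): hands the job in; it is judged then, once.
The state is a dict: "t": time; "q": joint angles; "dq": joint speeds; "tau": joint torques, N m; "eef_pos": TCP position; "ee_rot": TCP orientation; "wrist_force": force on the tool from outside, world axes, zero at the start; "moment": the same for the moment, N m; "width": opening from 0.0 (shut) to 1.0 (fully open); "grip_force": force on a finger pad.
Only numpy, scipy, OpenCV 4.12 (cv2) and the standard library are available. Lean on these libraries where they do the work, as an engineer would, in place of code of your own. Each camera call takes 0.05 s, during which the arm holds its last target. There are 200 camera calls.

## Task

The eight four-lobed ceramic packing pieces in the grey tank lie heaped. Take the tamper out of its leaning rest, hold it upright and press the pieces down with its flat foot until all eight lie level in a single layer on the tank's floor, none riding on others; then lay the tamper back in its rest, foot on the seat plate and shaft in the V, and let go. Touch the pieces with the tamper only, and leave the bottles round about as they are.

Things in the scene. Friction and masses are not known exactly. Their poses are not given: they have to be found in the camera images.
- tank: grey heavy open tank fixed to the worktop, 120 x 120 mm outside, 62 mm high, walls 12 mm thick, so the well is 96 x 96 mm and 52 mm deep; its floor is 10 mm above the worktop. Origin: centre of the underside; z up, x and y along the walls. It stands on the left or on the right of the microscope.
- tank_floor (a point): centre of the well's floor, at the middle of the tank 10 mm above the worktop; axes as the tank's
- tamper: steel hand tamper, 0.11 to 0.22 kg: flat round foot 46 mm across, 10 mm thick (28 mm cone above it to 18 mm), round 16 mm shaft up to 92 mm from the foot's face, then a round black handle 20 mm thick from 92 to 155 mm (its end). Origin: centre of the foot's flat face; z runs up the shaft to the handle. It starts home in the rest, handle leaning and free all round.
- rest: fixed rest, about 105 mm high: grey base plate 150 x 80 x 8 mm, a tilted seat plate, and 41 to 75 mm up the shaft a V trough in which the shaft lies. The shaft leans 0.60 rad from upright toward the rest's -x (roughly to the robot). Origin: base plate's underside (it reaches 85 mm to -x, 65 mm to +x). The foot does not pass the trough: the shaft lifts out of the V square to itself.
- rest_seat (a point): where the centre of the tamper's foot sits when home in the rest: middle of the 62 mm square seat plate, 34 mm above the worktop, 30 mm to +x of the rest's origin; z: up the line of the leaning shaft; x: square to it, up and out of the V (the V's mouth)
- bead_0: white ceramic piece, 25 g: four fused 18 mm balls in a tetrahedron, about 31 mm wide and 27 mm high; origin: its centre (each ball's centre is 7 mm from it). Standing on three balls on the tank floor its centre is 11.3 mm above the floor; upside down between others, 16 mm. All eight are alike; raised ones can be pressed down between the others, which give way sideways.
- bead_1: white ceramic piece, 25 g: four fused 18 mm balls in a tetrahedron, about 31 mm wide and 27 mm high; origin: its centre (each ball's centre is 7 mm from it). Standing on three balls on the tank floor its centre is 11.3 mm above the floor; upside down between others, 16 mm. All eight are alike; raised ones can be pressed down between the others, which give way sideways.
- bead_2: white ceramic piece, 25 g: four fused 18 mm balls in a tetrahedron, about 31 mm wide and 27 mm high; origin: its centre (each ball's centre is 7 mm from it). Standing on three balls on the tank floor its centre is 11.3 mm above the floor; upside down between others, 16 mm. All eight are alike; raised ones can be pressed down between the others, which give way sideways.
- bead_3: white ceramic piece, 25 g: four fused 18 mm balls in a tetrahedron, about 31 mm wide and 27 mm high; origin: its centre (each ball's centre is 7 mm from it). Standing on three balls on the tank floor its centre is 11.3 mm above the floor; upside down between others, 16 mm. All eight are alike; raised ones can be pressed down between the others, which give way sideways.
- bead_4: white ceramic piece, 25 g: four fused 18 mm balls in a tetrahedron, about 31 mm wide and 27 mm high; origin: its centre (each ball's centre is 7 mm from it). Standing on three balls on the tank floor its centre is 11.3 mm above the floor; upside down between others, 16 mm. All eight are alike; raised ones can be pressed down between the others, which give way sideways.
- bead_5: white ceramic piece, 25 g: four fused 18 mm balls in a tetrahedron, about 31 mm wide and 27 mm high; origin: its centre (each ball's centre is 7 mm from it). Standing on three balls on the tank floor its centre is 11.3 mm above the floor; upside down between others, 16 mm. All eight are alike; raised ones can be pressed down between the others, which give way sideways.
- bead_6: white ceramic piece, 25 g: four fused 18 mm balls in a tetrahedron, about 31 mm wide and 27 mm high; origin: its centre (each ball's centre is 7 mm from it). Standing on three balls on the tank floor its centre is 11.3 mm above the floor; upside down between others, 16 mm. All eight are alike; raised ones can be pressed down between the others, which give way sideways.
- bead_7: white ceramic piece, 25 g: four fused 18 mm balls in a tetrahedron, about 31 mm wide and 27 mm high; origin: its centre (each ball's centre is 7 mm from it). Standing on three balls on the tank floor its centre is 11.3 mm above the floor; upside down between others, 16 mm. All eight are alike; raised ones can be pressed down between the others, which give way sideways.
- bottle_tall: bystander: loose capped bottle, 56 mm across, 105 mm high, standing in front of the microscope (the fixed microscope, over 0.4 m tall, reaches from about x = 0.47 m back, y = 0.05 to 0.25 m, between tank and rest: carry things round the front of it, where nothing but this bottle stands); origin: centre of its underside, z up
- bottle_mid: bystander: loose capped bottle, 50 mm across, 95 mm high, standing far back on the right; origin: centre of its underside, z up
- bottle_small: bystander: loose capped bottle, 40 mm across, 60 mm high, standing far out on the left; origin: centre of its underside, z up

How it is judged:
By the outcome, as a careful person would: the job done as asked, in the order asked, and still so for the second after the job is handed in, with the robot touching nothing.
It also fails if it takes over 72 s, if anything falls off the work surface, if the arm or the gripper's body presses on something with over 40 N, if the wrist force passes 120 N, or if a joint passes its speed limit or range.

## Working session

There is one attempt and no reset: what is moved stays moved. The work goes in short steps, Python scripts to look and compute and a shell command to move; the robot and the scene stay as the last step left them, time stands still between calls to the robot, and variables do not carry over. Pictures are saved under pics/ and viewed, at most 10 in all, crops included, and the job is handed in when it is done.

```bash
ls; mkdir -p pics
python3 - <<'E'
from station import r
import cv2,numpy as np
for n in("side","top"):
    im=r.capture(n); cv2.imwrite(f"pics/{n}0.png",cv2.cvtColor(im,cv2.COLOR_RGB2BGR))
    p=r.camera_params(n); print(n,p["camera_matrix"],p["R"],p["t"], -np.array(p["R"]).T@np.array(p["t"]))
print(r.get_state())
E
```

```text
drive.py
pics
station.py
side [[437.40786829   0.         269.61120752]
 [  0.         437.40786829 210.46618517]
 [  0.           0.           1.        ]] [[-0.99487418 -0.09984276  0.01602465]
 [-0.07411463  0.61215479 -0.78725697]
 [ 0.06879234 -0.78440929 -0.6164168 ]] [ 545.39612891    4.21853839 1312.69660999] [ 452.60970709 1081.56287701  803.74953779]
top [[510.36822157   0.         268.84004402]
 [  0.         510.36822157 208.58836023]
 [  0.           0.           1.        ]] [[ 0.02245027 -0.99959948  0.01723003]
 [-0.98530559 -0.02504151 -0.16895508]
 [ 0.16931888 -0.01318376 -0.98547314]] [ 104.68761541  533.55427726 1216.21117536] [ 317.43623755  134.04092565 1286.88637883]
{'t': 0.1, 'q': array([-1.44078926e+00,  4.86940877e-02,  9.77898942e-02,  1.62198383e+00,
       -1.84587464e-06,  1.44298721e+00]), 'dq': array([ 0.00092551, -0.00275226,  0.00277055,  0.00106888,  0.00114545,
       -0.00121573]), 'tau': array([ 2.82848850e-03, -3.39851367e+01,  3.20935428e+01,  1.57974951e-02,
       -1.72654177e-04, -1.91963160e-06]), 'eef_pos': array([ 133.77230329, -507.12278015,  230.24288637]), 'ee_rot': array([ 9.91702309e-01,  1.28551298e-01, -2.07229488e-06, -1.04584517e-03]), 'wrist_force': array([ 0.43739842,  0.36134186, -0.12817069]), 'moment': array([-0.05699739,  0.02455841, -0.04940708]), 'grip_force': 0.0, 'width': 1.0008727450029125}
```
View pics/side0.png

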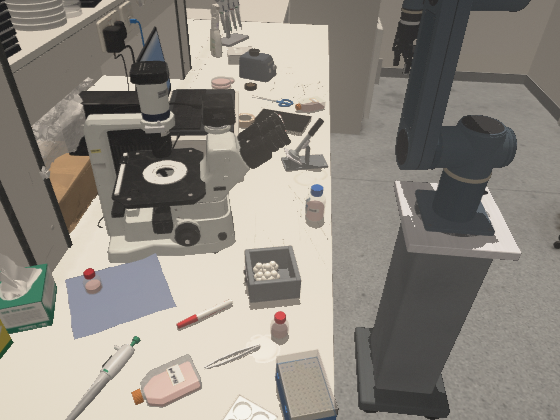

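View pics/top0.png

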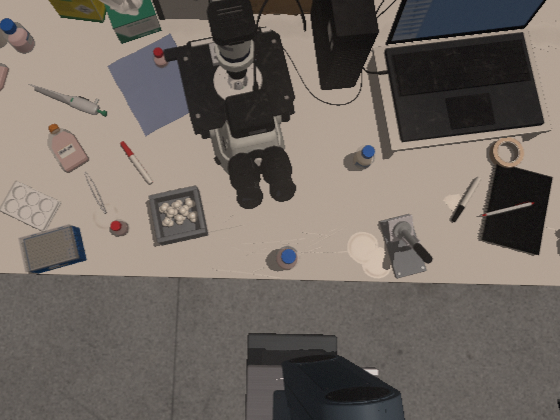

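Top view: tank near (178,215), rest near (405,247) with its handle leaning to (428,255), bottle_tall at (288,258). I'll zoom in on the tank and rest to get precise corners.

Create h.py:
```python
from station import r
import cv2,numpy as np
def cast(n,u,v,z):
    p=r.camera_params(n);K,R,t=[np.array(p[k]) for k in("camera_matrix","R","t")]
    c=-R.T@t; d=R.T@np.linalg.inv(K)@[u,v,1]; return c+d*(z-c[2])/d[2]
def ray(n,u,v):
    p=r.camera_params(n);K,R,t=[np.array(p[k]) for k in("camera_matrix","R","t")]
    d=R.T@np.linalg.inv(K)@[u,v,1]; return -R.T@t,d/np.linalg.norm(d)
def tri(a,b):
    (c1,d1),(c2,d2)=ray("top",*a),ray("side",*b)
    s=np.linalg.lstsq(np.c_[d1,-d2],c2-c1,rcond=None)[0]
    p,q=c1+s[0]*d1,c2+s[1]*d2; return (p+q)/2,np.linalg.norm(p-q)
def proj(n,X):
    p=r.camera_params(n);c=np.array(p["R"])@X+np.array(p["t"]);q=np.array(p["camera_matrix"])@c;return q[:2]/q[2]
def tiles(name,L):
    out=[]
    for im,x,y in L: 
        w=cv2.resize(im[y:y+75,x:x+100],(400,300),interpolation=cv2.INTER_CUBIC)
        for k in range(0,100,20): cv2.putText(w,str(x+k),(4*k,10),0,.35,(255,0,0)); cv2.line(w,(4*k,12),(4*k,18),(255,0,0))
        for k in range(0,75,15): cv2.putText(w,str(y+k),(0,4*k+12),0,.35,(255,255,0)); cv2.line(w,(25,4*k),(32,4*k),(255,255,0))
        out.append(w)
    o=np.vstack([np.hstack(out[:2]),np.hstack(out[2:])]) if len(out)==4 else np.hstack(out)
    cv2.imwrite(f"pics/{name}.png",cv2.cvtColor(o,cv2.COLOR_RGB2BGR))
```

Run:
```python
from h import *
T=cv2.imread("pics/top0.png")[:,:,::-1];S=cv2.imread("pics/side0.png")[:,:,::-1]
tiles("z0",[(T,360,208),(T,130,180),(S,255,112),(S,225,235)])
```

```text
(no output)
```

View pics/z0.png

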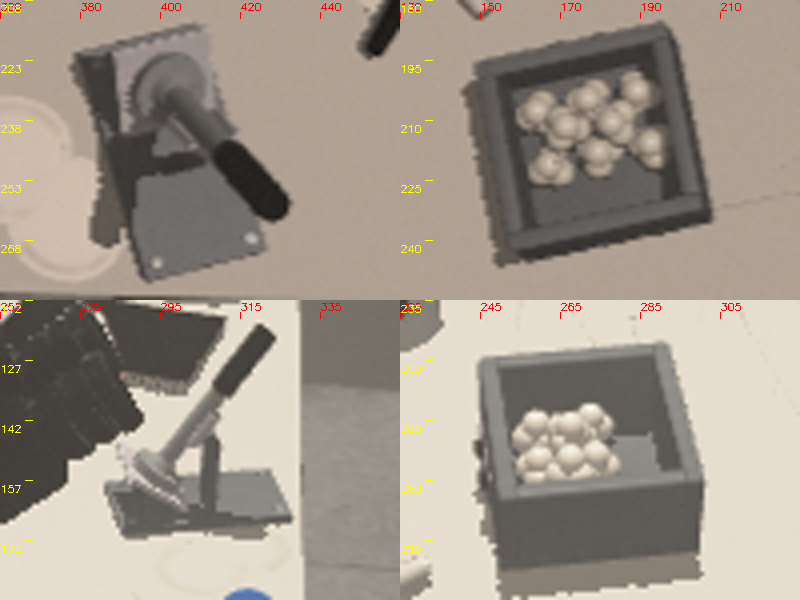

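Zoom: the tamper handle runs (417,246)→(428,260) in top and (310,134)→(321,120) in side. The tank's rim corners are near (148,196), (195,185), (208,234) and (159,244), with the beads heaped toward the far side.

Run:
```python
from h import *
np.set_printoptions(precision=1,suppress=True)
def axis(n,img,box):
    x,y,w,h=box; c=img[y:y+h,x:x+w].astype(int)
    m=(c.max(2)<62).astype(np.uint8)
    k,l,st,ce=cv2.connectedComponentsWithStats(m); print(n,[(list(s+np.array([x,y,0,0,0]))) for s in st[1:] if s[4]>20])
    return l,st
T=cv2.imread("pics/top0.png");S=cv2.imread("pics/side0.png")
axis("top",T,(410,238,30,30));axis("side",S,(303,115,25,25))
e,g1=tri((428.2,259.8),(321.3,120.5)); s,g2=tri((416.5,245.5),(310.5,134.5)); print(e,g1,s,g2,np.linalg.norm(e-s))
d=(e-s)/np.linalg.norm(e-s); print("dir",d,np.arccos(d[2]),np.arctan2(d[1],d[0]))
f=s-d*92; print("foot",f)
tc=[cast("top",u,v,62) for u,v in((148.5,196.3),(195,185.5),(208,233.8),(158.8,243.8))]
print(np.array(tc),np.mean(tc,0),[np.linalg.norm(tc[i]-tc[i-1]) for i in range(4)])
print("rest",[cast("top",u,v,8) for u,v in((397.5,278.5),(427,269.3))])
print("bottle",cast("top",288,257,105))
```

```text
top [[np.int64(413), np.int64(243), np.int64(19), np.int64(20), np.int64(184)]]
side []
[ 405.  -237.6  156.3] 0.6322655165781114 [ 438.8 -226.5  109.2] 5.35645038570621 59.00844648079193
dir [-0.6 -0.2  0.8] 0.6479354885720486 -2.8234872859509172
foot [ 491.5 -209.1   35.9]
[[550.8 411.4  62. ]
 [580.6 299.7  62. ]
 [462.5 262.9  62. ]
 [435.5 379.6  62. ]] [507.4 338.4  62. ] [np.float64(119.5680606532337), np.float64(115.59302221663127), np.float64(123.70282382056713), np.float64(119.77509011734082)]
rest [array([ 368.4, -208. ,    8. ]), array([ 393. , -282.7,    8. ])]
bottle [408.   71.4 105. ]
```

```bash
cat >> h.py <<'E'
def delta(X,yaw=None):
    from scipy.spatial.transform import Rotation as Ro
    s=r.get_state();R=Ro.from_quat(s["ee_rot"]).as_matrix();psi=np.arctan2(R[1,0],R[0,0])
    print("at",s["eef_pos"].round(1),"yaw",round(psi,3),"d",(R.T@(np.array(X)-s["eef_pos"])).round(1),"turn",None if yaw is None else round(psi-yaw,3))
E
echo '[{"tx": 39,"ty": -21,"turn": -0.007},{"tx": 78,"ty": -43,"turn": -0.014},{"tx": 117,"ty": -64,"turn": -0.02},{"tx": 156,"ty": -86,"turn": -0.027},{"tx": 195,"ty": -107,"turn": -0.034},{"tx": 234,"ty": -129,"turn": -0.04},{"tx": 273,"ty": -150,"turn": -0.047},{"tx": 312,"ty": -172,"turn": -0.054},{"tx": 350,"ty": -193,"turn": -0.06},{"tx": 350,"ty": -193,"turn": -0.06},{"tx": 350,"ty": -193,"turn": -0.06}]' | python3 drive.py 1.0
python3 -c "
from h import *
delta([423.5,-231.6,118],.318);print(r.get_state()['q'])"
```

```text
t: 1.48
eef_pos: [422.7, -231.8, 230.9]
ee_rot: [0.987, 0.158, -0.001, -0.0]
wrist_force: [0.4, 0.4, -0.3]
width: 0.999
grip_force: 0.0
at [ 422.7 -231.8  230.9] yaw 0.318 d [1.000e+00 1.000e-01 1.128e+02] turn 0.0
[-6.40440307e-01 -6.24134703e-02 -1.15178856e-02  1.62280114e+00
 -6.30388870e-04  2.18294231e+00]
```

```bash
echo '[{"tx": 1,"tz": 30},{"tx": 1,"tz": 60},{"tx": 1,"tz": 90},{"tx": 1,"tz": 113},{"tx": 1,"tz": 113}]' | python3 drive.py
echo '[{},{},{},{},{},{},{},{}]' | python3 drive.py 0.0 60
python3 - <<'E'
from h import *
T=r.capture("top");S=r.capture("side");tiles("z1",[(T,370,208),(S,255,100)])
E
```

```text
t: 2.1
eef_pos: [421.5, -231.3, 116.0]
ee_rot: [0.988, 0.157, -0.002, -0.002]
wrist_force: [-0.2, -0.4, 0.1]
width: 1.001
grip_force: 0.0
t: 3.1
eef_pos: [424.8, -233.1, 119.5]
ee_rot: [0.987, 0.158, 0.001, 0.002]
wrist_force: [0.4, -5.4, 4.9]
width: 0.216
grip_force: 58.9
```

View pics/z1.png

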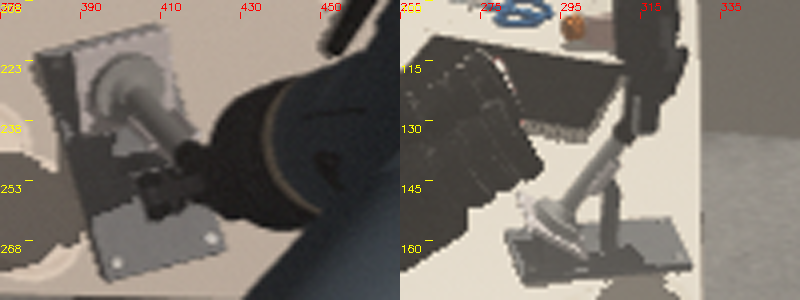

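The image shows the fingers round the lower handle at about (412,250) in the top view, with the shaft still in the V. Next I lift it square to the shaft.

```bash
echo '[{},{},{"tx": 8,"tz": -5.5},{"tx": 17,"tz": -11.5},{"tx": 25,"tz": -17},{"tx": 33,"tz": -23},{"tx": 41,"tz": -28},{"tx": 50,"tz": -34},{"tx": 58,"tz": -40},{"tx": 58,"tz": -40}]' | python3 drive.py 0.0 110
python3 - <<'E'
from h import *
T=r.capture("top");S=r.capture("side");tiles("z2",[(T,370,188),(S,255,100)]);print(r.get_state()['wrist_force'],r.get_state()['moment'])
E
```

```text
t: 4.45
eef_pos: [479.3, -212.1, 157.6]
ee_rot: [0.987, 0.159, -0.0, -0.001]
wrist_force: [0.2, -0.6, -1.4]
width: 0.205
grip_force: 107.3
[-0.81432909  0.17755159 -1.46364159] [-0.01924638  0.03095179 -0.00151125]
```

View pics/z2.png

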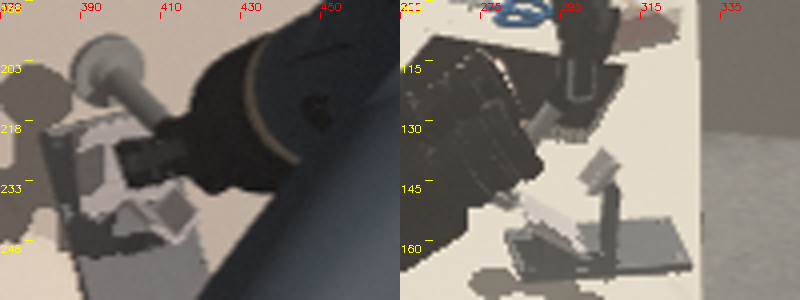

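The tamper is out of the V and still leaning, with the foot at about (393,202) in top. Next I raise it and ease the grip so it swings upright.

```bash
echo '[{"tz": -30},{"tz": -60},{"tz": -90},{"tz": -90}]' | python3 drive.py
echo '[{},{},{},{},{},{},{},{}]' | python3 drive.py 0.0 20
python3 - <<'E'
from h import *
T=r.capture("top");S=r.capture("side");tiles("z3",[(T,370,168),(S,255,80)]);print(r.get_state()['wrist_force'],r.get_state()['moment'])
E
```

```text
t: 5.05
eef_pos: [480.2, -213.9, 250.8]
ee_rot: [0.987, 0.158, 0.002, 0.001]
wrist_force: [0.8, -0.3, -2.3]
width: 0.206
grip_force: 107.5
t: 6.05
eef_pos: [479.1, -213.4, 248.4]
ee_rot: [0.987, 0.158, 0.0, 0.0]
wrist_force: [-0.1, -0.7, -2.2]
width: 0.203
grip_force: 107.5
[-0.33983864 -0.85760049 -1.12625005] [ 0.01046572  0.07291813 -0.0217337 ]
```

View pics/z3.png

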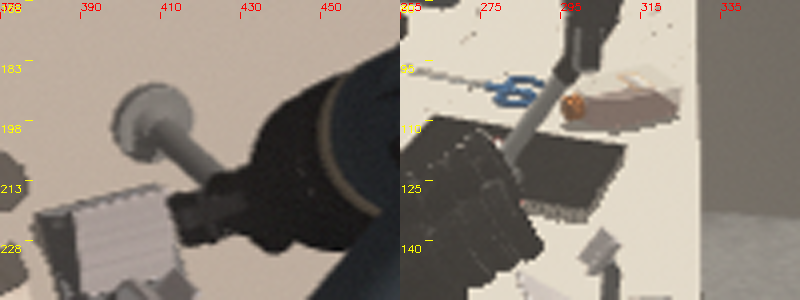

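The grip stays at 107 N, so the force setting alone doesn't ease it and the shaft still leans. I'll carry it to clear worktop, hold the foot just above the surface, and ease the opening there.

```bash
echo '[{"tx": -5,"ty": -34},{"tx": -10,"ty": -68},{"tx": -16,"ty": -102},{"tx": -22,"ty": -136},{"tx": -27,"ty": -170},{"tx": -27,"ty": -170,"tz": 40},{"tx": -27,"ty": -170,"tz": 80},{"tx": -27,"ty": -170,"tz": 115},{"tx": -27,"ty": -170,"tz": 138},{"tx": -27,"ty": -170,"tz": 138}]' | python3 drive.py
echo '[{},{},{},{}]' | python3 drive.py 0.22 20
python3 - <<'E'
from h import *
T=r.capture("top");S=r.capture("side");s=r.get_state();print(s['wrist_force'],s['moment'],s['grip_force'],s['width'])
for n,i in(("top",T),("side",S)):cv2.imwrite(f"pics/{n}4.png",i[:,:,::-1])
print(proj("top",np.array([410,-60,110])),proj("side",np.array([410,-60,110])))
E
```

```text
t: 7.4
eef_pos: [398.4, -59.7, 108.3]
ee_rot: [0.987, 0.158, -0.002, -0.001]
wrist_force: [0.2, -0.4, -1.2]
width: 0.202
grip_force: 107.6
t: 7.9
eef_pos: [400.8, -60.4, 110.9]
ee_rot: [0.987, 0.158, 0.001, 0.0]
wrist_force: [0.8, 0.0, -1.2]
width: 0.219
grip_force: 36.8
[-0.02491417 -0.30913652 -1.70283059] [-0.02437754  0.09994398  0.00508354] 36.81911587715149 0.22662844004136784
[344.98818812 257.32654213] [317.73713005 160.93376139]
```

```bash
cat > chk.py <<'E'
from h import *
import sys
n=sys.argv[1];s=r.get_state();out=[]
for c in("top","side"):
    i=r.capture(c);p=cv2.imread(f"pics/{c}4.png")[:,:,::-1].astype(int)
    d=np.abs(i.astype(int)-p).max(2)>25
    k,l,st,ce=cv2.connectedComponentsWithStats(d.astype(np.uint8));out.append((c,[(x[4],tuple(y.round())) for x,y in zip(st[1:],ce[1:]) if x[4]>15]))
    cv2.imwrite(f"pics/{c}{n}.png",i[:,:,::-1])
print(s['wrist_force'].round(1),s['moment'].round(3),s['grip_force'],s['width'],out)
E
echo '[{},{},{},{}]' | python3 drive.py 0.225 20; python3 chk.py 5
echo '[{},{},{},{}]' | python3 drive.py 0.228 20; python3 chk.py 6
```

```text
t: 8.5
eef_pos: [400.3, -60.3, 110.3]
ee_rot: [0.987, 0.158, -0.0, -0.0]
wrist_force: [-0.6, -0.1, -1.4]
width: 0.23
grip_force: 22.4
[-0.6 -0.1 -1.4] [-0.015  0.059 -0.014] 22.39806443452835 0.22987994043847135 [('top', []), ('side', [])]
t: 9.1
eef_pos: [400.3, -60.3, 110.3]
ee_rot: [0.987, 0.158, -0.0, -0.0]
wrist_force: [0.3, -0.1, -1.5]
width: 0.224
grip_force: 13.9
[ 0.3 -0.1 -1.5] [-0.017  0.085 -0.023] 13.943573534488678 0.22394251606306267 [('top', []), ('side', [])]
```

```bash
echo '[{},{},{},{}]' | python3 drive.py 0.23 20; python3 chk.py 7
echo '[{},{},{},{}]' | python3 drive.py 0.232 20; python3 chk.py 8
```

```text
t: 9.7
eef_pos: [400.3, -60.3, 110.3]
ee_rot: [0.987, 0.158, -0.0, 0.0]
wrist_force: [0.5, 0.2, -2.0]
width: 0.229
grip_force: 8.7
[ 0.5  0.2 -2. ] [-0.004  0.082  0.043] 8.682282865047455 0.22857595695608554 [('top', []), ('side', [])]
t: 10.3
eef_pos: [400.4, -60.3, 110.4]
ee_rot: [0.987, 0.158, 0.0, 0.0]
wrist_force: [-0.7, 0.5, -0.7]
width: 0.227
grip_force: 4.4
[-0.7  0.5 -0.7] [-0.01   0.066  0.03 ] 4.422650635242462 0.22654661073722412 [('top', [(np.int32(521), (np.float64(329.0), np.float64(243.0))), (np.int32(19), (np.float64(321.0), np.float64(275.0)))]), ('side', [(np.int32(482), (np.float64(306.0), np.float64(183.0)))])]
```

```bash
echo '[{},{}]' | python3 drive.py -
python3 - <<'E'
from h import *
T=r.capture("top");S=r.capture("side");tiles("z8",[(T,290,208),(S,265,130)]);s=r.get_state();print(s['moment'],s['grip_force'])
E
```

```text
t: 10.65
eef_pos: [400.4, -60.3, 110.3]
ee_rot: [0.987, 0.158, 0.0, 0.0]
wrist_force: [-0.1, -0.1, -1.8]
width: 0.236
grip_force: 4.4
[-0.02765603  0.05603979  0.00528522] 4.422256350517273
```

View pics/z8.png

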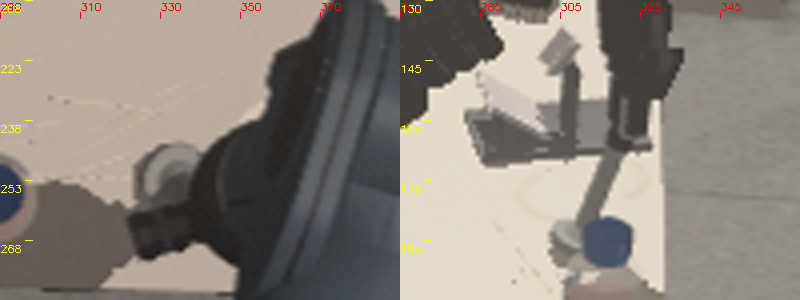

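It has swung partway, tilted about 0.4 rad with the foot at (332,250) in top. I'll ease the grip slightly more.

```bash
cp pics/top8.png pics/top4.png; cp pics/side8.png pics/side4.png
echo '[{},{},{},{}]' | python3 drive.py 0.233 20; python3 chk.py 9
echo '[{},{},{},{}]' | python3 drive.py 0.2336 20; python3 chk.py 10
```

```text
t: 11.25
eef_pos: [400.4, -60.3, 110.4]
ee_rot: [0.987, 0.158, 0.0, -0.0]
wrist_force: [-0.1, 0.1, -1.4]
width: 0.229
grip_force: 2.1
[-0.1  0.1 -1.4] [0.009 0.026 0.06 ] 2.056249938905239 0.22913498755340533 [('top', []), ('side', [])]
t: 11.85
eef_pos: [400.4, -60.3, 110.3]
ee_rot: [0.987, 0.158, 0.0, 0.0]
wrist_force: [0.2, -0.3, -0.1]
width: 0.237
grip_force: 0.8
[ 0.2 -0.3 -0.1] [ 0.007 -0.024 -0.033] 0.8326946943998337 0.23693198017453845 [('top', []), ('side', [])]
```

```bash
echo '[{},{},{"tz": -5},{"tz": -10},{"tz": -10},{"tz": -10}]' | python3 drive.py 0.228 20; python3 chk.py 11; cp pics/top11.png pics/top4.png; cp pics/side11.png pics/side4.png
echo '[{},{},{},{}]' | python3 drive.py 0.232 20; python3 chk.py 12
echo '[{},{},{},{}]' | python3 drive.py 0.233 20; python3 chk.py 13
```

```text
t: 12.7
eef_pos: [400.4, -60.3, 120.4]
ee_rot: [0.987, 0.158, 0.0, 0.0]
wrist_force: [0.3, 0.0, -1.9]
width: 0.23
grip_force: 9.9
[ 0.3  0.  -1.9] [-0.017  0.081 -0.013] 9.927842170000076 0.22978875972909488 [('top', [(np.int32(104), (np.float64(396.0), np.float64(213.0))), (np.int32(18), (np.float64(371.0), np.float64(211.0))), (np.int32(161), (np.float64(429.0), np.float64(240.0))), (np.int32(35), (np.float64(357.0), np.float64(229.0))), (np.int32(39), (np.float64(368.0), np.float64(243.0))), (np.int32(31), (np.float64(382.0), np.float64(236.0))), (np.int32(132), (np.float64(416.0), np.float64(255.0))), (np.int32(18), (np.float64(249.0), np.float64(255.0))), (np.int32(16), (np.float64(322.0), np.float64(253.0))), (np.int32(38), (np.float64(242.0), np.float64(267.0))), (np.int32(37), (np.float64(346.0), np.float64(274.0))), (np.int32(32), (np.float64(421.0), np.float64(277.0))), (np.int32(23), (np.float64(348.0), np.float64(287.0))), (np.int32(72), (np.float64(410.0), np.float64(306.0))), (np.int32(24), (np.float64(341.0), np.float64(304.0))), (np.int32(49), (np.float64(404.0), np.f
[... 868 characters left out ...]
(np.int32(23), (np.float64(317.0), np.float64(176.0)))])]
t: 13.3
eef_pos: [400.4, -60.3, 120.3]
ee_rot: [0.987, 0.158, 0.0, -0.0]
wrist_force: [0.3, -0.2, -1.8]
width: 0.23
grip_force: 4.4
[ 0.3 -0.2 -1.8] [-0.062  0.059  0.014] 4.386636391282082 0.23024370433823266 [('top', []), ('side', [])]
t: 13.9
eef_pos: [400.3, -60.3, 120.3]
ee_rot: [0.987, 0.158, 0.0, -0.0]
wrist_force: [0.6, -0.5, -1.7]
width: 0.234
grip_force: 2.0
[ 0.6 -0.5 -1.7] [ 0.033 -0.009 -0.036] 1.9831637665629387 0.2336777193638408 [('top', [(np.int32(233), (np.float64(331.0), np.float64(251.0)))]), ('side', [(np.int32(20), (np.float64(318.0), np.float64(162.0))), (np.int32(343), (np.float64(314.0), np.float64(183.0)))])]
```

```bash
cat > ax.py <<'E'
from h import *
S=r.capture("side").astype(int);b=cv2.imread("pics/side0.png")[:,:,::-1].astype(int)
s=r.get_state();p=s["eef_pos"];m=np.abs(S-b).max(2)>30
R=[.95,.313]
for t in(0,.1,.2,.3):
    f=[proj("side",p+np.array([R[0]*k*np.sin(t),R[1]*k*np.sin(t),19-k*np.cos(t)])).round(1) for k in(40,60,80,100,120)];print(t,[list(x) for x in f])
u0,v0=proj("side",p)
for v in range(int(v0),int(v0)+40,2):
    c=np.flatnonzero(m[v,int(u0)-35:int(u0)+25])+int(u0)-35
    print(v,(c.min(),c.max(),len(c)) if len(c) else None,end="; ")
E
echo '[{},{},{},{}]' | python3 drive.py - ;python3 ax.py
```

```text
t: 14.5
eef_pos: [400.4, -60.3, 120.3]
ee_rot: [0.987, 0.158, 0.0, 0.0]
wrist_force: [-0.1, -0.6, -2.3]
width: 0.234
grip_force: 2.0
0 [[np.float64(320.6), np.float64(164.1)], [np.float64(320.1), np.float64(169.7)], [np.float64(319.5), np.float64(175.2)], [np.float64(318.9), np.float64(180.5)], [np.float64(318.4), np.float64(185.8)]]
0.1 [[np.float64(319.4), np.float64(164.2)], [np.float64(318.2), np.float64(169.8)], [np.float64(317.0), np.float64(175.3)], [np.float64(315.9), np.float64(180.7)], [np.float64(314.8), np.float64(186.1)]]
0.2 [[np.float64(318.2), np.float64(164.2)], [np.float64(316.4), np.float64(169.8)], [np.float64(314.6), np.float64(175.3)], [np.float64(312.9), np.float64(180.7)], [np.float64(311.2), np.float64(186.0)]]
0.3 [[np.float64(317.0), np.float64(164.0)], [np.float64(314.6), np.float64(169.5)], [np.float64(312.2), np.float64(175.0)], [np.float64(309.9), np.float64(180.4)], [np.float64(307.7), np.float64(185.6)]]
158 (np.int64(293), np.int64(327), 15); 160 (np.int64(296), np.int64(327), 13); 162 (np.int64(300), np.int64(325), 9); 164 (np.int64(319), np.int64(325), 7); 166 (np.int64(309), np.int64(317), 9); 168 (np.int64(321), np.int64(324), 4); 170 (np.int64(308), np.int64(324), 14); 172 (np.int64(318), np.int64(323), 6); 174 (np.int64(318), np.int64(323), 6); 176 (np.int64(318), np.int64(323), 6); 178 (np.int64(317), np.int64(322), 6); 180 (np.int64(317), np.int64(322), 6); 182 (np.int64(317), np.int64(322), 6); 184 (np.int64(314), np.int64(322), 9); 186 (np.int64(311), np.int64(324), 14); 188 (np.int64(311), np.int64(326), 16); 190 (np.int64(314), np.int64(325), 10); 192 (np.int64(323), np.int64(325), 3); 194 (np.int64(322), np.int64(325), 4); 196 (np.int64(313), np.int64(322), 4);
```

The shaft column shifts −0.125 px/row against −0.10 predicted for upright, so it now hangs upright within about 0.02 rad. I'll clamp it, then touch the worktop to calibrate the foot height.

```bash
echo '[{},{},{"tz": 5},{"tz": 10},{"tz": 13},{"tz": 13}]' | python3 drive.py 0.0 100; echo '[{"tz": 2},{"tz": 2}]' | python3 drive.py ;echo '[{"tz": 2},{"tz": 2}]' | python3 drive.py
```

```text
t: 15.3
eef_pos: [402.3, -60.3, 112.9]
ee_rot: [0.987, 0.158, 0.003, 0.001]
wrist_force: [-3.4, 3.2, 21.7]
width: 0.21
grip_force: 99.8
t: 15.55
eef_pos: [402.9, -60.3, 112.8]
ee_rot: [0.987, 0.158, 0.004, 0.001]
wrist_force: [-6.1, 4.3, 30.3]
width: 0.211
grip_force: 100.5
t: 15.8
eef_pos: [405.6, -60.3, 112.0]
ee_rot: [0.987, 0.159, 0.007, 0.001]
wrist_force: [-3.8, 5.5, 29.9]
width: 0.21
grip_force: 101.3
```

```bash
echo '[{"tz": 2},{"tz": 2}]' | python3 drive.py
```

```text
t: 16.05
eef_pos: [406.0, -60.4, 112.1]
ee_rot: [0.987, 0.159, 0.008, 0.002]
wrist_force: [-5.7, 5.8, 37.9]
width: 0.209
grip_force: 102.6
```

Contact is at TCP z ≈ 113, so the foot face lies 113 mm below the TCP. Now I lift and carry it round the front of the microscope to the tank.

```bash
echo '[{"tz": -20},{"tz": -60},{"tz": -100},{"tz": -140},{"tz": -165},{"tx": 10,"ty": -40,"tz": -165},{"tx": 20,"ty": -80,"tz": -165},{"tx": 30,"ty": -120,"tz": -165},{"tx": 37,"ty": -157,"tz": -165},{"tx": 48,"ty": -195,"tz": -165},{"tx": 58,"ty": -230,"tz": -165},{"tx": 68,"ty": -266,"tz": -165}]' | python3 drive.py
echo '[{"tx": 10,"ty": -35},{"tx": 25,"ty": -75},{"tx": 40,"ty": -110},{"tx": 47,"ty": -115},{"tx": 75,"ty": -107},{"tx": 105,"ty": -97},{"tx": 135,"ty": -87},{"tx": 158,"ty": -79},{"tx": 158,"ty": -79}]' | python3 drive.py
python3 - <<'E'
from h import *
np.set_printoptions(precision=1,suppress=True)
delta([507.4,338.4,265]);print(r.get_state()['q'])
b=[(540,108),(590,97),(637,90),(565,125),(617,122),(648,147),(548,167),(600,155)]
c=np.array([507.4,338.4]);a=.265;M=np.array([[np.cos(a),np.sin(a)],[-np.sin(a),np.cos(a)]])
for x,y in b: print(M@(cast("top",130+(x-400)/4,180+y/4,37)[:2]-c))
t=[cast("side",u,v,62) for u,v in((244.5,250),(292,246),(300.75,280.5),(247.5,285))];print(np.array(t),np.mean(t,0))
E
```

```text
t: 17.55
eef_pos: [384.5, 206.1, 265.8]
ee_rot: [0.986, 0.165, -0.001, -0.004]
wrist_force: [1.3, -0.6, -1.4]
width: 0.207
grip_force: 98.0
t: 18.68
eef_pos: [523.3, 297.4, 265.5]
ee_rot: [0.981, 0.192, -0.005, -0.018]
wrist_force: [0.1, 0.3, -0.6]
width: 0.208
grip_force: 98.0
at [523.3 297.4 265.5] yaw 0.387 d [  0.7 -44.    2.1] turn None
[0.4 0.3 0.4 1.7 0.  3.1]
[31.  29.1]
[30.4 -2.3]
[ 27.8 -31.5]
[16.8 16.4]
[ 11.1 -15.2]
[ -8.8 -30.4]
[-6.3 32. ]
[-6.6 -0.6]
[[581.  302.3  62. ]
 [465.5 274.1  62. ]
 [438.7 387.7  62. ]
 [557.7 415.2  62. ]] [510.7 344.8  62. ]
```

Joint 6 is near its limit (3.1), so I'll turn the tool by −1.5 rad, which also aligns it with the tank, before descending.

```bash
echo '[{"turn": -0.18},{"turn": -0.36},{"turn": -0.54},{"turn": -0.72},{"turn": -0.9},{"turn": -1.08},{"turn": -1.26},{"turn": -1.44},{"turn": -1.517},{"turn": -1.517}]' | python3 drive.py
python3 - <<'E'
from h import *
np.set_printoptions(precision=3,suppress=True)
delta([508.5,340.5,265],1.835);print(r.get_state()['q'],r.get_state()['ee_rot'])
S=r.capture("side");T=r.capture("top");tiles("z14",[(T,130,180),(S,225,225)])
E
```

```text
t: 19.92
eef_pos: [521.4, 297.6, 267.2]
ee_rot: [0.58, 0.814, 0.009, -0.016]
wrist_force: [-0.9, -0.0, -2.0]
width: 0.211
grip_force: 98.2
at [521.4 297.6 267.2] yaw 1.904 d [44.7  1.9  3.9] turn 0.069
[0.387 0.262 0.411 1.721 0.037 1.625] [ 0.58   0.814  0.009 -0.016]
```

View pics/z14.png

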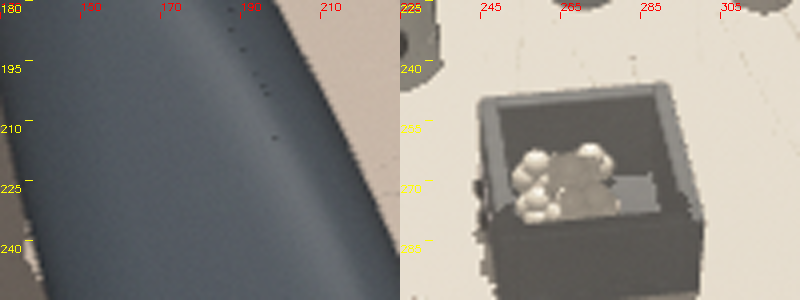

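The side view shows the tamper's shadow over the beads heaped to the tank's +x side. I'll move over the two raised middle pieces and press.

```bash
echo '[{"tx": 18,"ty": 6,"turn": 0.035},{"tx": 36,"ty": 12,"turn": 0.069},{"tx": 36,"ty": 12,"turn": 0.069},{"tx": 36,"ty": 12,"tz": 30,"turn": 0.069},{"tx": 36,"ty": 12,"tz": 60,"turn": 0.069},{"tx": 36,"ty": 12,"tz": 85,"turn": 0.069},{"tx": 36,"ty": 12,"tz": 85,"turn": 0.069}]' | python3 drive.py
cat >> h.py <<'E'
C=np.array([508.5,340.5]);A=.265
def where(h=113):
    from scipy.spatial.transform import Rotation as Ro
    s=r.get_state();R=Ro.from_quat(s["ee_rot"]).as_matrix();p=s["eef_pos"]+R[:,2]*h
    d=p[:2]-C;M=np.array([[np.cos(A),np.sin(A)],[-np.sin(A),np.cos(A)]])
    print("foot",p.round(1),"tank xy",(M@d).round(1),"zdir",R[:,2].round(3),"F",s["wrist_force"].round(1),"yaw",np.arctan2(R[1,0],R[0,0]).round(3))
E
python3 -c "from h import *;where();print(r.get_state()['q'].round(2))"
```

```text
t: 20.9
eef_pos: [518.5, 337.1, 180.3]
ee_rot: [0.607, 0.794, 0.006, -0.018]
wrist_force: [0.3, -0.9, -0.8]
width: 0.207
grip_force: 98.2
foot [516.2 340.6  67.4] tank xy [ 7.4 -1.9] zdir [-0.021  0.031 -0.999] F [ 0.3 -0.9 -0.8] yaw 1.836
[0.45 0.29 0.27 1.56 0.04 1.75]
```

```bash
echo '[{"tx": 1,"ty": 2,"tz": 4},{"tx": 1,"ty": 2,"tz": 8},{"tx": 1,"ty": 2,"tz": 12},{"tx": 1,"ty": 2,"tz": 16},{"tx": 1,"ty": 2,"tz": 20},{"tx": 1,"ty": 2,"tz": 23},{"tx": 1,"ty": 2,"tz": 23}]' | python3 drive.py;python3 -c "from h import *;where()"
```

```text
t: 21.78
eef_pos: [522.0, 341.2, 162.2]
ee_rot: [0.607, 0.794, 0.01, -0.016]
wrist_force: [0.3, -0.9, 4.0]
width: 0.21
grip_force: 99.4
foot [520.6 345.1  49.3] tank xy [12.9  1.3] zdir [-0.013  0.035 -0.999] F [ 0.3 -0.9  4. ] yaw 1.836
```

```bash
echo '[{"tz": 3},{"tz": 6},{"tz": 9},{"tz": 9}]' | python3 drive.py;python3 -c "from h import *;where()"; echo '[{"tz": 4},{"tz": 8},{"tz": 8}]' | python3 drive.py;python3 -c "from h import *;where()"
```

```text
t: 22.28
eef_pos: [522.8, 342.1, 161.3]
ee_rot: [0.607, 0.794, 0.013, -0.014]
wrist_force: [-7.0, -4.9, 26.6]
width: 0.21
grip_force: 103.3
foot [522.1 346.4  48.4] tank xy [14.7  2.1] zdir [-0.006  0.038 -0.999] F [-7.  -4.9 26.6] yaw 1.837
t: 22.65
eef_pos: [524.2, 343.2, 160.4]
ee_rot: [0.607, 0.794, 0.017, -0.012]
wrist_force: [-10.7, -5.7, 45.4]
width: 0.213
grip_force: 107.3
foot [524.3 347.9  47.5] tank xy [17.2  3. ] zdir [ 0.001  0.042 -0.999] F [-10.7  -5.7  45.4] yaw 1.837
```

```bash
echo '[{"ty": -5,"tz": 4},{"ty": -10,"tz": 6},{"ty": -10,"tz": 8},{"tx": -5,"ty": -8,"tz": 8},{"tx": 5,"ty": -8,"tz": 8},{"ty": -5,"tz": 8},{"ty": -5,"tz": 8}]' | python3 drive.py 0.0 120;python3 -c "from h import *;where()"
```

```text
t: 23.52
eef_pos: [521.9, 344.3, 147.5]
ee_rot: [0.607, 0.794, 0.019, -0.013]
wrist_force: [-1.1, 0.5, 26.6]
width: 0.205
grip_force: 120.4
foot [522.3 349.5  34.6] tank xy [15.6  5. ] zdir [ 0.003  0.046 -0.999] F [-1.1  0.5 26.6] yaw 1.837
```

```bash
echo '[{"tz": -15},{"tz": -33},{"tx": -12,"tz": -35},{"tx": -24,"tz": -35},{"tx": -24,"tz": -28},{"tx": -24,"tz": -20},{"tx": -24,"tz": -14},{"tx": -24,"tz": -8},{"tx": -24,"tz": -4},{"tx": -24,"tz": -2},{"tx": -24,"tz": -2}]' | python3 drive.py;python3 -c "from h import *;where(110)"
```

```text
t: 24.9
eef_pos: [531.2, 324.8, 164.8]
ee_rot: [0.606, 0.795, 0.029, -0.01]
wrist_force: [-13.6, 3.9, 71.7]
width: 0.207
grip_force: 132.1
foot [533.3 331.1  55. ] tank xy [ 21.5 -15.5] zdir [ 0.019  0.058 -0.998] F [-13.6   3.9  71.7] yaw 1.839
```

```bash
echo '[{"ty": -5},{"ty": -10},{"tx": 4,"ty": -12},{"tx": -2,"ty": -14},{"tx": 2,"ty": -14},{"ty": -12}]' | python3 drive.py;python3 -c "from h import *;where(110)"
```

```text
t: 25.65
eef_pos: [523.6, 323.2, 163.7]
ee_rot: [0.606, 0.795, 0.032, -0.008]
wrist_force: [-6.8, 7.9, 63.9]
width: 0.206
grip_force: 128.7
foot [526.5 329.9  53.9] tank xy [ 14.6 -14.9] zdir [ 0.026  0.061 -0.998] F [-6.8  7.9 63.9] yaw 1.84
```

```bash
echo '[{"tz": -25},{"tz": -60},{"tz": -95},{"tz": -130},{"tz": -130}]' | python3 drive.py;python3 - <<'E'
from h import *
where(110)
S=r.capture("side");c=S[240:295,235:308];c=cv2.convertScaleAbs(cv2.resize(c,(730,550),interpolation=cv2.INTER_CUBIC),alpha=1.15)
# tank grid overlay: level-plane lines at z=37.5 every 24mm
M=np.array([[np.cos(A),-np.sin(A)],[np.sin(A),np.cos(A)]])
for x in(-48,-24,0,24,48):
  for y in(-48,-24,0,24,48):
    u,v=proj("side",np.array([*(C+M@[x,y]),37.5]));q=(int((u-235)*10),int((v-240)*10));cv2.circle(c,q,3,(255,0,0),-1);cv2.putText(c,f"{x},{y}",q,0,.35,(255,0,0))
cv2.imwrite("pics/z15.png",c[:,:,::-1])
E
```

```text
t: 26.28
eef_pos: [514.7, 309.4, 268.8]
ee_rot: [0.607, 0.794, 0.011, -0.015]
wrist_force: [-0.8, -0.2, -1.3]
width: 0.205
grip_force: 120.9
foot [513.5 313.4 158.9] tank xy [ -2.3 -27.5] zdir [-0.011  0.036 -0.999] F [-0.8 -0.2 -1.3] yaw 1.836
```

View pics/z15.png

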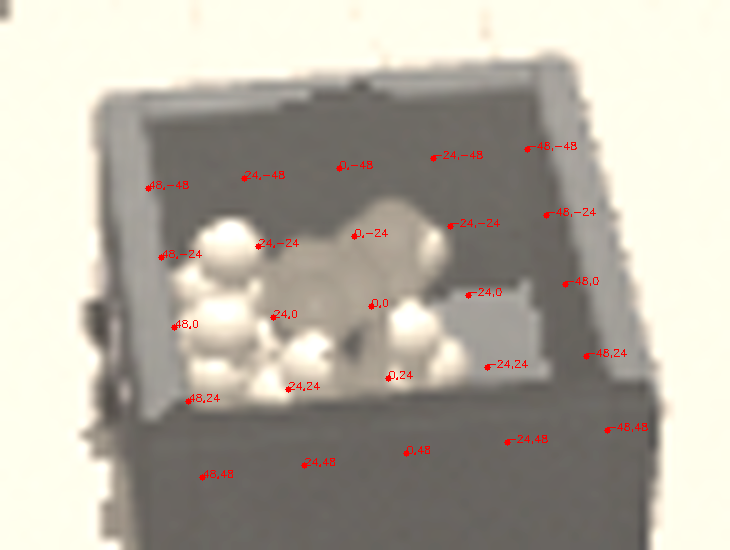

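The picture shows balls at zoom pixels (230,245), (220,322), (310,360) and (410,325), plus a shadowed one at (390,230). Heights are ambiguous from this view alone, so I'll back the arm off briefly for a clear top view and triangulate the ball tops.

```bash
echo '[{"tx": 12,"ty": -28},{"tx": 25,"ty": -56},{"tx": 38,"ty": -84},{"tx": 51,"ty": -111},{"tx": 13,"ty": -124},{"tx": -25,"ty": -137},{"tx": -63,"ty": -150},{"tx": -101,"ty": -162},{"tx": -101,"ty": -162}]' | python3 drive.py;python3 - <<'E'
from h import *
where(110)
S=r.capture("side");T=r.capture("top")
np.savez("pics/v16.npz",S=S,T=T)
c=S[245:290,240:305];c=cv2.convertScaleAbs(cv2.resize(c,None,fx=6,fy=6,interpolation=cv2.INTER_CUBIC),alpha=1.1)
t=T[185:247,142:212];t=cv2.convertScaleAbs(cv2.resize(t,None,fx=6,fy=6,interpolation=cv2.INTER_CUBIC),alpha=1.1)
M=np.array([[np.cos(A),-np.sin(A)],[np.sin(A),np.cos(A)]])
for n,i,o in(("side",c,(240,245)),("top",t,(142,185))):
 for x in(-48,-24,0,24,48):
  for y in(-48,-24,0,24,48):
    u,v=proj(n,np.array([*(C+M@[x,y]),37.5]));cv2.circle(i,(int((u-o[0]+.5)*6),int((v-o[1]+.5)*6)),2,(255,0,0),-1)
h=max(c.shape[0],t.shape[0]);o=np.zeros((h,c.shape[1]+t.shape[1],3),np.uint8);o[:c.shape[0],:c.shape[1]]=c;o[:t.shape[0],c.shape[1]:]=t
print(o.shape,c.shape);cv2.imwrite("pics/z16.png",cv2.resize(o[:,:,::-1],(800,int(h*800/o.shape[1]))))
E
```

```text
t: 27.45
eef_pos: [382.1, 167.5, 260.7]
ee_rot: [0.609, 0.793, 0.007, -0.018]
wrist_force: [0.3, 0.6, -2.4]
width: 0.21
grip_force: 120.7
foot [380.  171.  150.8] tank xy [-168.4 -129.9] zdir [-0.02   0.032 -0.999] F [ 0.3  0.6 -2.4] yaw 1.832
(372, 810, 3) (270, 390, 3)
```

View pics/z16.png

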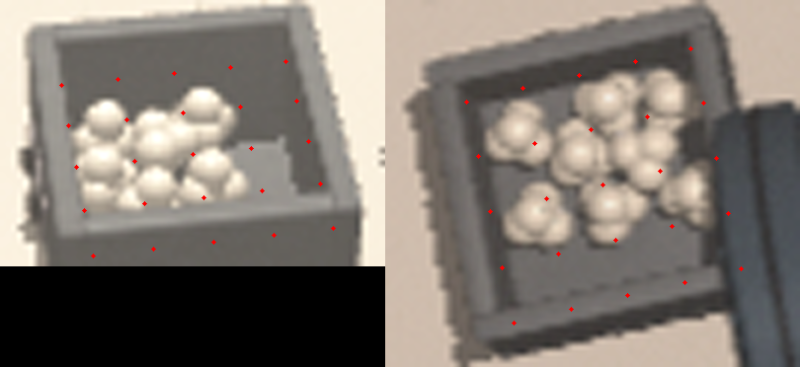

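The top picture shows pieces at about (522,128), (605,100), (668,95), (582,152), (643,150), (540,210), (610,205) and (690,190). The side picture shows ball tops at (107,117), (157,135), (205,107), (103,163), (157,187) and (213,170). I'll triangulate the matches for heights.

```bash
cat > q.py <<'E'
from h import *
k=5.926
t=lambda x,y:((x-385.2)/k-.5+142,y/k-.5+185)
s=lambda x,y:(x/k-.5+240,y/k-.5+245)
P=dict(A=(522,128),B=(605,100),C=(668,95),D=(582,152),E1=(627,145),E2=(660,135),E3=(645,172),F=(540,210),G=(610,205),H=(690,190))
Q=dict(a=(107,117),b=(157,135),c=(205,107),d=(103,163),e=(157,187),f=(213,170))
Ci=C;M=np.array([[np.cos(A),np.sin(A)],[-np.sin(A),np.cos(A)]])
for n,p in P.items():
  for m,q in Q.items():
    X,g=tri(t(*p),s(*q))
    if g<6: print(n,m,"tank",(M@(X[:2]-Ci)).round(1),"z",X[2].round(1),"gap",g.round(1))
E
python3 q.py
```

```text
A b tank [21.3 23. ] z 76.1 gap 4.3
B a tank [ 32.9 -10.4] z 53.4 gap 2.5
B d tank [36.4 -7.4] z 30.8 gap 0.4
C a tank [ 31.6 -33.4] z 31.0 gap 1.6
C d tank [ 35.2 -30.8] z 7.4 gap 4.7
D b tank [14.1  3.2] z 53.8 gap 3.3
D e tank [16.8  7. ] z 28.9 gap 1.5
E1 b tank [ 13.6 -13. ] z 38.1 gap 1.2
E3 e tank [ 10.  -15.1] z 3.7 gap 4.6
F f tank [-5.1 25. ] z 53.1 gap 3.7
G f tank [-7.7  0.4] z 28.1 gap 1.2
H c tank [-10.1 -33.6] z 30.5 gap 1.6
```

E is the only raised piece: its ball is at tank (13.6,−13), z≈38, against the 28–31 level. Before pressing again, I'll check whether the tamper slipped or tilted, using the side picture already taken.

Run:
```python
from h import *
from scipy.spatial.transform import Rotation as Ro
S=np.load("pics/v16.npz")["S"].astype(int);b=cv2.imread("pics/side0.png")[:,:,::-1].astype(int)
s=r.get_state();R=Ro.from_quat(s["ee_rot"]).as_matrix();p=s["eef_pos"]
for L in(107,110,113):
  for t in(-.15,0,.15):
    d=R@[np.sin(t),0,np.cos(t)];g=p-19*R[:,2];X=g+d*(L+19);e=R@[np.cos(t),0,-np.sin(t)]
    # foot disc outline
    f=R[:,1];o=np.array([proj("side",X+23*(np.cos(a)*e+np.sin(a)*f)) for a in np.linspace(0,6.28,60)])
    print(L,t,"c",proj("side",X).round(1),"umin/max",o[:,0].min().round(1),o[:,0].max().round(1),"vmax",o[:,1].max().round(1),"v at umin/umax",o[o[:,0].argmin(),1].round(1),o[o[:,0].argmax(),1].round(1), "shaft40",proj("side",X-d*40).round(1))
u0,v0=[int(x) for x in proj("side",p)];m=np.abs(S-b).max(2)>25
for v in range(v0-4,v0+65,2):
    c=np.flatnonzero(m[v,u0-25:u0+25])+u0-25;print(v,(c.min(),c.max(),len(c)) if len(c) else None,[int(S[v,u].mean()) for u in (u0-6,u0-3,u0,u0+3,u0+6)])
```

```text
107 -0.15 c [327.6 190.3] umin/max 318.7 336.6 vmax 196.4 v at umin/umax 189.7 191.2 shaft40 [329.5 178.4]
107 0 c [329.6 194.8] umin/max 320.5 338.8 vmax 200.0 v at umin/umax 194.4 195.5 shaft40 [330.9 181.4]
107 0.15 c [331.7 198.5] umin/max 322.4 341.0 vmax 202.6 v at umin/umax 198.4 198.8 shaft40 [332.4 183.8]
110 -0.15 c [327.5 191.2] umin/max 318.5 336.5 vmax 197.3 v at umin/umax 190.5 192.1 shaft40 [329.4 179.3]
110 0 c [329.5 195.8] umin/max 320.4 338.6 vmax 201.0 v at umin/umax 195.4 196.4 shaft40 [330.8 182.4]
110 0.15 c [331.7 199.6] umin/max 322.4 341.0 vmax 203.7 v at umin/umax 199.5 199.9 shaft40 [332.3 185. ]
113 -0.15 c [327.4 192. ] umin/max 318.4 336.3 vmax 198.1 v at umin/umax 191.4 193.0 shaft40 [329.2 180.2]
113 0 c [329.4 196.8] umin/max 320.3 338.5 vmax 201.9 v at umin/umax 196.4 197.4 shaft40 [330.7 183.5]
113 0.15 c [331.6 200.7] umin/max 322.4 340.9 vmax 204.8 v at umin/umax 200.5 201.0 shaft40 [332.3 186.1]
153 (np.int64(324), np.int64(344), 20) [62, 103, 59, 59, 58]
155 (np.int64(325), np.int64(343), 18) [62, 106, 58, 59, 61]
157 (np.int64(326), np.int64(3
[... 915 characters left out ...]
, 143, 145]
187 (np.int64(321), np.int64(332), 12) [104, 102, 138, 145, 144]
189 (np.int64(325), np.int64(329), 5) [164, 211, 143, 144, 143]
191 None [216, 214, 142, 148, 143]
193 None [216, 215, 146, 143, 144]
195 None [217, 215, 145, 146, 149]
197 None [216, 214, 144, 144, 144]
199 None [216, 215, 142, 142, 150]
201 None [216, 215, 148, 148, 142]
203 None [216, 215, 148, 145, 147]
205 None [216, 216, 142, 146, 144]
207 None [216, 216, 145, 144, 145]
209 None [216, 217, 144, 144, 146]
211 None [216, 217, 143, 144, 143]
213 None [216, 216, 144, 144, 144]
215 None [216, 217, 141, 148, 147]
217 None [215, 216, 145, 146, 151]
219 None [215, 216, 139, 143, 141]
221 None [216, 207, 147, 141, 147]
```

The side picture shows the foot at (326,183), about 11 px above the expected spot. The tamper has slipped up in the grip and tilted about 0.25 rad, so the second press probably met the rim. I'll straighten it over clear worktop and regrip.

```bash
echo '[{"tx": 20,"ty": 5},{"tx": 39,"ty": 10,"tz": 30},{"tx": 39,"ty": 10,"tz": 70},{"tx": 39,"ty": 10,"tz": 110},{"tx": 39,"ty": 10,"tz": 145},{"tx": 39,"ty": 10,"tz": 145}]' | python3 drive.py; echo '[{},{}]' | python3 drive.py 0.228 20; python3 chk.py 17 >/dev/null; cp pics/top17.png pics/top4.png; cp pics/side17.png pics/side4.png
echo '[{},{},{}]' | python3 drive.py 0.2325 20; python3 chk.py 18
echo '[{},{},{},{}]' | python3 drive.py 0.233 20; python3 chk.py 19
```

```text
t: 28.3
eef_pos: [376.8, 214.8, 115.7]
ee_rot: [0.606, 0.795, 0.005, -0.019]
wrist_force: [0.3, -0.4, -1.5]
width: 0.209
grip_force: 120.5
t: 28.55
eef_pos: [382.0, 215.8, 122.3]
ee_rot: [0.607, 0.794, 0.011, -0.015]
wrist_force: [-0.0, 0.3, -1.8]
width: 0.228
grip_force: 15.8
t: 29.02
eef_pos: [380.6, 215.0, 120.2]
ee_rot: [0.607, 0.794, 0.009, -0.016]
wrist_force: [0.1, 0.0, -1.5]
width: 0.23
grip_force: 3.1
[ 0.1  0.  -1.5] [ 0.03   0.001 -0.048] 3.09909638017416 0.2295874895820154 [('top', []), ('side', [(np.int32(34), (np.float64(393.0), np.float64(5.0))), (np.int32(24), (np.float64(352.0), np.float64(8.0))), (np.int32(18), (np.float64(351.0), np.float64(13.0))), (np.int32(31), (np.float64(370.0), np.float64(19.0))), (np.int32(23), (np.float64(323.0), np.float64(46.0))), (np.int32(18), (np.float64(376.0), np.float64(61.0))), (np.int32(22), (np.float64(342.0), np.float64(160.0))), (np.int32(29), (np.float64(311.0), np.float64(180.0))), (np.int32(26), (np.float64(328.0), np.float64(222.0))), (np.int32(20), (np.float64(318.0), np.float64(229.0))), (np.int32(18), (np.float64(327.0),
[... 169 characters left out ...]
5 -1.3] [-0.022 -0.072 -0.012] 1.9916318356990814 0.2301167022473694 [('top', [(np.int32(38), (np.float64(249.0), np.float64(264.0)))]), ('side', [(np.int32(34), (np.float64(393.0), np.float64(5.0))), (np.int32(23), (np.float64(352.0), np.float64(8.0))), (np.int32(19), (np.float64(351.0), np.float64(13.0))), (np.int32(33), (np.float64(369.0), np.float64(19.0))), (np.int32(23), (np.float64(323.0), np.float64(46.0))), (np.int32(16), (np.float64(400.0), np.float64(52.0))), (np.int32(18), (np.float64(376.0), np.float64(61.0))), (np.int32(22), (np.float64(342.0), np.float64(160.0))), (np.int32(28), (np.float64(311.0), np.float64(180.0))), (np.int32(346), (np.float64(323.0), np.float64(237.0)))])]
```

```bash
cat > ft.py <<'E'
from h import *
from scipy.spatial.transform import Rotation as Ro
import sys
S=r.capture("side").astype(int);b=cv2.imread("pics/side0.png")[:,:,::-1].astype(int)
s=r.get_state();R=Ro.from_quat(s["ee_rot"]).as_matrix();p=s["eef_pos"]
for L in(90,100,110):
  for t in(-.2,-.1,0,.1):
    d=R@[np.sin(t),0,np.cos(t)];X=p-19*R[:,2]+d*(L+19);e=R@[np.cos(t),0,-np.sin(t)];f=R[:,1]
    o=np.array([proj("side",X+23*(np.cos(a)*e+np.sin(a)*f)) for a in np.linspace(0,6.28,60)])
    print(L,t,"umin/max",o[:,0].min().round(1),o[:,0].max().round(1),"vmax",o[:,1].max().round(1),"z",X[2].round(1))
u0,v0=[int(x) for x in proj("side",p)];m=np.abs(S-b).max(2)>25
for v in range(v0+8,v0+50,2):
    c=np.flatnonzero(m[v,u0-20:u0+20])+u0-20;print(v,(c.min(),c.max(),len(c)) if len(c) else None,end=" ")
E
python3 ft.py
```

```text
90 -0.2 umin/max 314.8 332.0 vmax 244.1 z 31.6
90 -0.1 umin/max 315.7 333.1 vmax 246.7 z 30.4
90 0 umin/max 316.7 334.3 vmax 248.9 z 30.2
90 0.1 umin/max 317.8 335.5 vmax 250.8 z 31.2
100 -0.2 umin/max 314.3 331.5 vmax 246.5 z 21.7
100 -0.1 umin/max 315.4 332.7 vmax 249.3 z 20.4
100 0 umin/max 316.5 334.0 vmax 251.8 z 20.2
100 0.1 umin/max 317.6 335.3 vmax 254.0 z 21.3
110 -0.2 umin/max 313.9 331.0 vmax 248.8 z 11.9
110 -0.1 umin/max 315.0 332.3 vmax 251.9 z 10.4
110 0 umin/max 316.2 333.6 vmax 254.7 z 10.2
110 0.1 umin/max 317.4 335.0 vmax 257.1 z 11.3
223 (np.int64(324), np.int64(330), 7) 225 (np.int64(323), np.int64(329), 7) 227 (np.int64(323), np.int64(329), 7) 229 (np.int64(323), np.int64(329), 7) 231 (np.int64(323), np.int64(328), 6) 233 (np.int64(322), np.int64(328), 7) 235 (np.int64(322), np.int64(328), 7) 237 (np.int64(318), np.int64(328), 11) 239 (np.int64(317), np.int64(330), 14) 241 (np.int64(315), np.int64(332), 17) 243 (np.int64(315), np.int64(331), 17) 245 (np.int64(316), np.int64(331), 16) 247 (np.int64(315), np.int64(331), 17) 249 (np.int64(315), np.int64(331), 17) 251 (np.int64(316), np.int64(331), 16) 253 (np.int64(317), np.int64(331), 15) 255 (np.int64(321), np.int64(328), 8) 257 (np.int64(322), np.int64(327), 6) 259 (np.int64(322), np.int64(331), 9) 261 (np.int64(320), np.int64(331), 12) 263 (np.int64(318), np.int64(331), 14)
```

```bash
echo '[{"tz": 4},{"tz": 8},{"tz": 11},{"tz": 11}]' | python3 drive.py; echo '[{},{},{}]' | python3 drive.py 0.4 20; python3 ft.py
```

```text
t: 30.28
eef_pos: [380.0, 215.3, 108.6]
ee_rot: [0.607, 0.794, 0.009, -0.017]
wrist_force: [0.2, -0.5, -1.8]
width: 0.235
grip_force: 2.0
t: 30.65
eef_pos: [380.7, 215.6, 109.6]
ee_rot: [0.607, 0.794, 0.009, -0.016]
wrist_force: [0.5, -1.0, -0.4]
width: 0.402
grip_force: 0.0
90 -0.2 umin/max 314.4 331.6 vmax 247.2 z 20.9
90 -0.1 umin/max 315.3 332.7 vmax 249.8 z 19.7
90 0 umin/max 316.3 333.8 vmax 252.1 z 19.5
90 0.1 umin/max 317.4 335.0 vmax 254.0 z 20.5
100 -0.2 umin/max 314.0 331.0 vmax 249.6 z 11.0
100 -0.1 umin/max 315.0 332.2 vmax 252.4 z 9.7
100 0 umin/max 316.1 333.5 vmax 254.9 z 9.5
100 0.1 umin/max 317.2 334.8 vmax 257.1 z 10.6
110 -0.2 umin/max 313.6 330.5 vmax 251.8 z 1.2
110 -0.1 umin/max 314.7 331.8 vmax 255.0 z -0.3
110 0 umin/max 315.8 333.1 vmax 257.8 z -0.5
110 0.1 umin/max 317.0 334.6 vmax 260.2 z 0.7
227 (np.int64(323), np.int64(329), 7) 229 (np.int64(323), np.int64(328), 6) 231 (np.int64(322), np.int64(328), 7) 233 (np.int64(322), np.int64(328), 7) 235 (np.int64(322), np.int64(328), 7) 237 (np.int64(322), np.int64(327), 6) 239 (np.int64(321), np.int64(327), 7) 241 (np.int64(318), np.int64(328), 11) 243 (np.int64(316), np.int64(330), 15) 245 (np.int64(315), np.int64(331), 17) 247 (np.int64(315), np.int64(331), 17) 249 (np.int64(315), np.int64(331), 17) 251 (np.int64(317), np.int64(331), 15) 253 (np.int64(319), np.int64(329), 11) 255 (np.int64(322), np.int64(327), 6) 257 (np.int64(321), np.int64(329), 9) 259 (np.int64(321), np.int64(329), 9) 261 (np.int64(316), np.int64(329), 12) 263 (np.int64(314), np.int64(331), 18) 265 (np.int64(307), np.int64(331), 25) 267 (np.int64(307), np.int64(331), 25)
```

Run:
```python
from h import *
x=cast("side",323.2,249.5-1.5,5);print("foot mid approx",x)
for y in(205,210,215):print(y,[proj("side",np.array([x[0],y,z])).round(1).tolist() for z in(0,40,60,80)],proj("side",np.array([x[0],y+23,0])).round(1))
delta([x[0],x[1],110],1.835)
```

```text
foot mid approx [382.97888007 210.07771961   5.        ]
205 [[323.0, 248.1], [324.4, 236.9], [325.1, 231.2], [325.9, 225.3]] [323. 254.]
210 [[323.0, 249.3], [324.4, 238.2], [325.1, 232.4], [325.9, 226.6]] [323.  255.3]
215 [[323.0, 250.6], [324.4, 239.5], [325.1, 233.7], [325.9, 227.8]] [323.  256.6]
at [380.6 215.5 109.5] yaw 1.836 d [-5.9  0.8 -0.8] turn 0.001
```

The tamper stands free and vertical, its shaft slope matching the vertical prediction. I'll regrip it firmly and go back to press the one raised piece.

```bash
echo '[{"tx": -6,"ty": 1},{"tx": -6,"ty": 1},{"tx": -6,"ty": 1}]' | python3 drive.py ; echo '[{},{},{}]' | python3 drive.py 0.0 120; echo '[{"tz": -40},{"tz": -80},{"tz": -120},{"tz": -140},{"tx": 30,"ty": 10,"tz": -140},{"tx": 60,"ty": 20,"tz": -140},{"tx": 90,"ty": 30,"tz": -140},{"tx": 114,"ty": 40,"tz": -140},{"tx": 105,"ty": 73,"tz": -140},{"tx": 95,"ty": 106,"tz": -140},{"tx": 86,"ty": 138,"tz": -140},{"tx": 78,"ty": 169,"tz": -140}]' | python3 drive.py;echo '[{},{"tz": 20}]' | python3 drive.py; python3 -c "from h import *
delta([524.7,330.4,195],1.836);where(110)"
```

```text
t: 31.08
eef_pos: [383.0, 209.8, 108.9]
ee_rot: [0.607, 0.794, 0.009, -0.016]
wrist_force: [-0.1, 0.5, -0.1]
width: 0.404
grip_force: 0.0
t: 31.45
eef_pos: [382.7, 209.9, 109.1]
ee_rot: [0.607, 0.794, 0.009, -0.016]
wrist_force: [-1.7, -0.8, 2.8]
width: 0.208
grip_force: 117.0
t: 32.95
eef_pos: [528.8, 324.8, 249.5]
ee_rot: [0.607, 0.794, 0.009, -0.017]
wrist_force: [0.0, 0.3, -1.0]
width: 0.211
grip_force: 117.5
t: 33.2
eef_pos: [528.1, 325.9, 231.7]
ee_rot: [0.607, 0.794, 0.01, -0.016]
wrist_force: [1.0, 1.3, -1.5]
width: 0.204
grip_force: 117.9
at [528.1 325.9 231.7] yaw 1.836 d [ 3.8 -2.  36.9] turn 0.0
foot [526.7 329.8 121.8] tank xy [ 14.7 -15.1] zdir [-0.013  0.036 -0.999] F [ 1.   1.3 -1.5] yaw 1.836
```

```bash
echo '[{"tx": 2,"ty": -2,"tz": 25},{"tx": 2,"ty": -2,"tz": 50},{"tx": 2,"ty": -2,"tz": 68},{"tx": 2,"ty": -2,"tz": 74},{"tx": 2,"ty": -2,"tz": 80},{"tx": 2,"ty": -2,"tz": 86},{"tx": 2,"ty": -2,"tz": 86}]' | python3 drive.py; echo '[{"ty": -3,"tz": 4},{"ty": -6,"tz": 8},{"ty": -6,"tz": 8}]' | python3 drive.py
```

```text
t: 34.08
eef_pos: [524.4, 330.0, 146.6]
ee_rot: [0.607, 0.794, 0.01, -0.016]
wrist_force: [0.4, 0.0, 0.9]
width: 0.206
grip_force: 118.9
t: 34.45
eef_pos: [522.7, 329.9, 145.7]
ee_rot: [0.607, 0.794, 0.016, -0.012]
wrist_force: [0.3, -1.2, 17.2]
width: 0.205
grip_force: 120.2
```

```bash
echo '[{"tz": -8},{"tz": -17},{"tx": 14,"ty": 5,"tz": -17},{"tx": 28,"ty": 5,"tz": -17},{"tx": 28,"ty": 5,"tz": -9},{"tx": 28,"ty": 5,"tz": -1},{"tx": 28,"ty": 5,"tz": -1}]' | python3 drive.py; python3 -c "from h import *
where(109.5)"; echo '[{"tz": -9},{"tz": -17},{"ty": -14,"tz": -17},{"ty": -27,"tz": -17},{"ty": -27,"tz": -9},{"ty": -27,"tz": -1},{"ty": -27,"tz": -1}]' | python3 drive.py;echo '[{"tz": -9},{"tz": -17},{"tx": -16,"tz": -17},{"tx": -32,"tz": -17},{"tx": -32,"tz": -9},{"tx": -32,"tz": -1},{"tx": -32,"tz": -1}]' | python3 drive.py;python3 -c "from h import *
where(109.5)"
```

```text
t: 35.33
eef_pos: [517.4, 358.7, 145.7]
ee_rot: [0.607, 0.795, 0.014, -0.014]
wrist_force: [-0.9, 0.9, 16.6]
width: 0.206
grip_force: 120.6
foot [516.7 363.   36.3] tank xy [13.8 19.6] zdir [-0.006  0.04  -0.999] F [-0.9  0.9 16.6] yaw 1.837
t: 36.2
eef_pos: [491.5, 350.2, 145.5]
ee_rot: [0.607, 0.794, 0.012, -0.014]
wrist_force: [-1.8, -2.1, 16.3]
width: 0.205
grip_force: 120.8
t: 37.08
eef_pos: [499.0, 319.3, 145.3]
ee_rot: [0.607, 0.794, 0.012, -0.015]
wrist_force: [-3.7, -0.3, 16.2]
width: 0.206
grip_force: 120.8
foot [498.1 323.4  35.9] tank xy [-14.5 -13.8] zdir [-0.008  0.037 -0.999] F [-3.7 -0.3 16.2] yaw 1.836
```

All four press spots bottom out at TCP z ≈ 145.5 (foot ≈ 36 mm, the single-layer level). I'll lift out, retreat, and check the heights from both cameras numerically.

```bash
echo '[{"tz": -30},{"tz": -75},{"tz": -124},{"tx": 10,"ty": -28,"tz": -124},{"tx": 20,"ty": -56,"tz": -124},{"tx": 30,"ty": -84,"tz": -124},{"tx": 40,"ty": -102,"tz": -124},{"tx": 2,"ty": -114,"tz": -124},{"tx": -36,"ty": -126,"tz": -124},{"tx": -74,"ty": -138,"tz": -124},{"tx": -113,"ty": -149,"tz": -124},{"tx": -113,"ty": -149,"tz": -124}]' | python3 drive.py
python3 - <<'E'
from h import *
where(109.5)
T=r.capture("top");S=r.capture("side");np.savez("pics/v20.npz",S=S,T=T)
M=np.array([[np.cos(A),np.sin(A)],[-np.sin(A),np.cos(A)]])
def pk(I,x0,y0,x1,y1):
    g=cv2.resize(I[y0:y1,x0:x1].astype(np.uint8),None,fx=6,fy=6,interpolation=cv2.INTER_CUBIC)
    g=cv2.GaussianBlur(g.min(2).astype(np.float32),(0,0),5)
    d=cv2.dilate(g,np.ones((19,19)));ys,xs=np.nonzero((g==d)&(g>135))
    return [(x/6-.42+x0,y/6-.42+y0,g[y,x]) for x,y in zip(xs,ys)]
t=pk(T,150,190,207,240);s=pk(S,248,250,300,288)
print(len(t),len(s));out=[]
for a in t:
  print("T",np.round(a,1),(M@(cast("top",a[0],a[1],28.3)[:2]-C)).round(1),end=" ")
  for b in s:
    X,g=tri(a[:2],b[:2]);k=M@(X[:2]-C)
    if g<2.5 and abs(k).max()<45 and 15<X[2]<55: print("->",k.round(0),X[2].round(1),g.round(1),end=" ")
  print()
print("S",[(np.round(b,1),(M@(cast("side",b[0],b[1],28.3)[:2]-C)).round(0)) for b in s])
E
```

```text
t: 38.58
eef_pos: [385.4, 164.2, 260.0]
ee_rot: [0.609, 0.793, 0.008, -0.016]
wrist_force: [0.5, 0.2, -1.3]
width: 0.206
grip_force: 118.2
foot [383.7 167.8 150.5] tank xy [-165.6 -134. ] zdir [-0.015  0.033 -0.999] F [ 0.5  0.2 -1.3] yaw 1.832
23 20
T [161.1 189.6 158.5] [77. 29.] 
T [204.4 189.6 157. ] [ 51.3 -76.4] 
T [157.7 190.2 157.3] [77.3 37.4] 
T [153.6 191.4 157.8] [76.8 48.2] 
T [206.4 195.9 156.5] [ 34.3 -77.7] 
T [206.4 199.2 156. ] [ 26.  -75.9] 
T [189.6 200.6 174.4] [ 32.6 -34.3] -> [ 32. -35.] 32.9 0.2 
T [179.2 200.9 176.5] [37.9 -9.1] -> [ 37. -10.] 33.5 0.2 -> [40. -8.] 16.0 1.2 
T [181.2 205.2 154.4] [ 26.  -11.6] -> [ 24. -13.] 38.9 1.4 
T [164.2 206.2 177.3] [33.5 30.1] -> [31. 27.] 44.4 2.4 
T [187.9 209.1 173.8] [ 12.5 -25.6] -> [ 11. -26.] 32.9 0.6 -> [ 12. -25.] 24.5 2.2 
T [167.4 209.2 161.7] [24.2 24. ] -> [20. 21.] 48.3 0.7 
T [174.2 209.4 177.2] [19.8  7.6] -> [15.  4.] 53.6 1.5 -> [19.  7.] 33.5 0.4 
T [182.9 209.7 171.1] [ 13.8 -13.2] -> [ 12. -15.] 43.3 2.1 -> [ 13. -14.] 35.1 0.5 
T [185.9 213.4 171.9] [  3.  -18.4] -> [  2. -19.] 32.7 0.0 
T [193.4
[... 746 characters left out ...]
, array([ 31., -39.])), (array([265.9, 264.9, 209.7]), array([ 10., -30.])), (array([269.9, 266.6, 212.4]), array([  1., -23.])), (array([253.6, 267.4, 180.4]), array([ 42., -26.])), (array([261.1, 267.4, 179.9]), array([ 23., -24.])), (array([265.9, 267.7, 215.1]), array([ 12., -21.])), (array([256.6, 270.6, 212.3]), array([ 36., -15.])), (array([275.4, 271.6, 210.2]), array([-9., -4.])), (array([265.1, 274.7, 213.8]), array([18.,  2.])), (array([279.7, 275.4, 178.6]), array([-17.,  10.])), (array([255.6, 276.4, 185.9]), array([41.,  4.])), (array([272.4, 276.4, 183.3]), array([ 1., 10.])), (array([260.6, 278.2, 182.9]), array([30., 12.])), (array([256.2, 282.2, 135.2]), array([42., 23.]))]
```

All matched ball tops agree within about 2 mm, so the layer is level and I can return the tamper. I'll turn the tool back to the rest's yaw over clear worktop, where I'll lean the tamper against the surface.

```bash
echo '[{"tx": -26,"turn": 0.17},{"tx": -52,"ty": -1,"turn": 0.34},{"tx": -78,"ty": -2,"turn": 0.51},{"tx": -104,"ty": -3,"turn": 0.68},{"tx": -130,"ty": -3,"turn": 0.85},{"tx": -156,"ty": -4,"turn": 1.02},{"tx": -182,"ty": -4,"turn": 1.19},{"tx": -208,"ty": -5,"turn": 1.36},{"tx": -231,"ty": -6,"turn": 1.514},{"tx": -231,"ty": -6,"turn": 1.514}]' | python3 drive.py; python3 -c "from h import *
delta([440,-60,116],.318);where(109.5)"
```

```text
t: 39.92
eef_pos: [440.7, -58.1, 251.3]
ee_rot: [0.987, 0.161, -0.005, -0.018]
wrist_force: [0.1, 0.2, -1.8]
width: 0.205
grip_force: 118.2
at [440.7 -58.1 251.3] yaw 0.323 d [ -0.7   6.7 135.2] turn 0.005
foot [439.  -54.3 141.9] tank xy [-170.5 -362.8] zdir [-0.016  0.034 -0.999] F [ 0.1  0.2 -1.8] yaw 0.323
```

```bash
echo '[{"ty": 6,"tz": 40},{"ty": 6,"tz": 80},{"ty": 6,"tz": 120},{"ty": 6,"tz": 135},{"ty": 6,"tz": 140},{"ty": 6,"tz": 143},{"ty": 6,"tz": 143}]' | python3 drive.py; echo '[{},{}]' | python3 drive.py 0.2265 20;  echo '[{"tx": -6,"tz": 2},{"tx": -13,"tz": 2},{"tx": -26,"tz": 2},{"tx": -39,"tz": 3},{"tx": -52,"tz": 5},{"tx": -64,"tz": 8},{"tx": -77,"tz": 13},{"tx": -82,"tz": 16},{"tx": -82,"tz": 16}]' | python3 drive.py; python3 ft.py
```

```text
t: 40.8
eef_pos: [440.9, -59.0, 110.3]
ee_rot: [0.987, 0.161, -0.003, -0.018]
wrist_force: [-0.4, -0.9, -2.0]
width: 0.209
grip_force: 118.2
t: 41.05
eef_pos: [440.3, -59.0, 109.5]
ee_rot: [0.987, 0.16, -0.004, -0.018]
wrist_force: [0.2, -0.5, -1.9]
width: 0.226
grip_force: 20.0
t: 42.18
eef_pos: [361.9, -85.1, 95.6]
ee_rot: [0.987, 0.16, -0.004, -0.017]
wrist_force: [-3.6, -0.6, 9.3]
width: 0.226
grip_force: 18.9
90 -0.2 umin/max 329.8 344.3 vmax 189.3 z 7.9
90 -0.1 umin/max 326.5 341.0 vmax 189.9 z 6.3
90 0 umin/max 323.3 337.8 vmax 190.3 z 5.7
90 0.1 umin/max 320.1 334.5 vmax 190.4 z 6.2
100 -0.2 umin/max 330.1 344.5 vmax 191.8 z -1.8
100 -0.1 umin/max 326.6 341.0 vmax 192.5 z -3.6
100 0 umin/max 323.0 337.5 vmax 192.9 z -4.3
100 0.1 umin/max 319.6 333.9 vmax 193.1 z -3.7
110 -0.2 umin/max 330.4 344.8 vmax 194.3 z -11.6
110 -0.1 umin/max 326.6 341.0 vmax 195.0 z -13.6
110 0 umin/max 322.8 337.2 vmax 195.5 z -14.3
110 0.1 umin/max 319.1 333.3 vmax 195.7 z -13.6
169 (np.int64(313), np.int64(328), 15) 171 (np.int64(313), np.int64(327), 15) 173 (np.int64(319), np.int64(325), 7) 175 (np.int64(318), np.int64(324), 7) 177 (np.int64(316), np.int64(322), 7) 179 (np.int64(315), np.int64(321), 7) 181 (np.int64(313), np.int64(319), 7) 183 (np.int64(313), np.int64(318), 6) 185 (np.int64(320), np.int64(320), 1) 187 (np.int64(319), np.int64(330), 7) 189 (np.int64(321), np.int64(330), 10) 191 (np.int64(325), np.int64(330), 6) 193 (np.int64(323), np.int64(330), 8) 195 (np.int64(325), np.int64(330), 6) 197 (np.int64(323), np.int64(330), 8) 199 (np.int64(321), np.int64(330), 10) 201 (np.int64(322), np.int64(330), 9) 203 (np.int64(323), np.int64(330), 8) 205 (np.int64(324), np.int64(330), 7) 207 (np.int64(324), np.int64(330), 7) 209 (np.int64(324), np.int64(330), 7)
```

```bash
echo '[{},{}]' | python3 drive.py 0.0 120; echo '[{"tz": -30},{"tz": -60},{"tz": -60}]' | python3 drive.py;cat > tilt.py <<'E'
from h import *
from scipy.spatial.transform import Rotation as Ro
S=r.capture("side").astype(int);b=cv2.imread("pics/side0.png")[:,:,::-1].astype(int)
s=r.get_state();p=s["eef_pos"];Ra=np.array([.9498,.3127,0]);Z=np.array([0,0,1.]);g=p+19*Z
m=np.abs(S-b).max(2)>25
for t in(.4,.5,.6,.7):
    d=Ra*np.sin(t)-Z*np.cos(t);q=[proj("side",g+d*k) for k in(50,90)];print(t,"slope",((q[1]-q[0])[0]/(q[1]-q[0])[1]).round(3),[x.round(1).tolist() for x in q],"foot",[proj("side",g+d*k).round(1).tolist() for k in(110,120,130)])
u0,v0=[int(x) for x in proj("side",g)]
for v in range(v0+8,v0+45):
    c=np.flatnonzero(m[v,u0-40:u0+15])+u0-40;print(v,(int(c.min()),int(c.max()),len(c)) if len(c) else None,end=" ")
print(p,s["ee_rot"])
E
python3 tilt.py
```

```text
t: 42.48
eef_pos: [362.1, -85.0, 96.0]
ee_rot: [0.987, 0.16, -0.004, -0.017]
wrist_force: [-4.0, 0.1, 10.7]
width: 0.202
grip_force: 116.8
t: 42.85
eef_pos: [364.1, -87.2, 155.5]
ee_rot: [0.987, 0.16, -0.003, -0.016]
wrist_force: [0.7, -0.1, -2.1]
width: 0.205
grip_force: 117.6
0.4 slope -0.551 [[327.7, 153.2], [321.7, 164.1]] foot [[318.7, 169.5], [317.3, 172.1], [315.9, 174.7]]
0.5 slope -0.669 [[326.3, 152.8], [319.3, 163.3]] foot [[315.8, 168.5], [314.1, 171.1], [312.4, 173.6]]
0.6 slope -0.798 [[325.1, 152.2], [317.0, 162.3]] foot [[313.0, 167.2], [311.1, 169.7], [309.1, 172.1]]
0.7 slope -0.941 [[323.9, 151.4], [314.9, 161.0]] foot [[310.5, 165.7], [308.3, 168.0], [306.1, 170.3]]
147 (297, 336, 15) 148 (296, 333, 14) 149 (295, 332, 14) 150 (295, 331, 13) 151 (295, 330, 12) 152 (295, 329, 11) 153 (295, 329, 11) 154 (295, 328, 11) 155 (295, 327, 9) 156 (295, 327, 10) 157 (295, 326, 10) 158 (295, 325, 9) 159 (295, 324, 8) 160 (296, 323, 8) 161 (299, 322, 6) 162 (300, 321, 5) 163 (318, 321, 4) 164 (317, 320, 4) 165 (308, 319, 8) 166 (307, 314, 8) 167 (306, 314, 9) 168 (307, 314, 8) 169 (311, 320, 5) 170 (307, 321, 7) 171 (308, 320, 10) 172 (310, 319, 10) 173 (311, 319, 9) 174 (312, 319, 8) 175 (314, 318, 5) 176 (316, 317, 2) 177 None 178 None 179 None 180 None 181 None 182 None 183 None [363.16414533 -86.70831373 153.80715089] [ 0.98689806  0.16036541 -0.00377569 -0.01734654]
```

The shaft slope of −0.8 matches a lean of 0.6 rad, so it is at the rest's angle, gripped about 122 mm up. I'll go to the standoff in front of the V's mouth, entering from above.

```bash
echo '[{"tz": -35},{"tz": -70},{"tz": -96},{"tx": 14,"ty": 32,"tz": -96},{"tx": 28,"ty": 64,"tz": -96},{"tx": 42,"ty": 96,"tz": -96},{"tx": 57,"ty": 128,"tz": -96},{"tx": 71,"ty": 160,"tz": -96},{"tx": 71,"ty": 160,"tz": -96}]' | python3 drive.py; python3 -c "from h import *
delta([480.7,-215.6,155.3],.318)";python3 tilt.py
```

```text
t: 44.02
eef_pos: [482.0, -219.8, 239.1]
ee_rot: [0.987, 0.16, -0.007, -0.02]
wrist_force: [-0.1, 0.9, -1.3]
width: 0.203
grip_force: 117.9
at [ 482.  -219.8  239.1] yaw 0.321 d [ 0.7 -1.  83.9] turn 0.003
0.4 slope -0.472 [[292.6, 105.9], [287.4, 117.0]] foot [[284.8, 122.4], [283.5, 125.1], [282.3, 127.8]]
0.5 slope -0.588 [[291.3, 105.4], [285.0, 116.1]] foot [[281.9, 121.4], [280.4, 124.0], [278.8, 126.5]]
0.6 slope -0.714 [[290.0, 104.7], [282.7, 114.9]] foot [[279.1, 120.0], [277.3, 122.5], [275.6, 124.9]]
0.7 slope -0.857 [[288.8, 103.9], [280.6, 113.5]] foot [[276.5, 118.3], [274.5, 120.6], [272.5, 123.0]]
99 (292, 303, 12) 100 (292, 300, 9) 101 (292, 298, 7) 102 (291, 297, 7) 103 (290, 296, 7) 104 (290, 295, 5) 105 (289, 294, 5) 106 (288, 294, 6) 107 (287, 293, 7) 108 (287, 292, 6) 109 (286, 292, 7) 110 (285, 291, 7) 111 (285, 290, 6) 112 (287, 290, 4) 113 (283, 288, 6) 114 (283, 287, 5) 115 (282, 287, 6) 116 (282, 286, 5) 117 (282, 285, 4) 118 (282, 285, 4) 119 (281, 284, 3) 120 None 121 (282, 282, 1) 122 None 123 None 124 (284, 284, 1) 125 (285, 313, 2) 126 (285, 313, 3) 127 (311, 313, 3) 128 (310, 313, 4) 129 (310, 313, 4) 130 (309, 313, 5) 131 (308, 313, 6) 132 (308, 313, 6) 133 (308, 313, 6) 134 (307, 313, 7) 135 (306, 313, 8) [ 481.29273643 -218.68566776  239.94606589] [ 0.98689681  0.15997874 -0.00670701 -0.01991235]
```

```bash
echo '[{"tx": 2,"ty": -1,"tz": 30},{"tx": 4,"ty": -1,"tz": 60},{"tx": 4,"ty": -1,"tz": 81},{"tx": 4,"ty": -1,"tz": 81},{"tx": -8,"ty": -1,"tz": 89},{"tx": -21,"ty": -1,"tz": 98},{"tx": -33,"ty": -1,"tz": 106},{"tx": -41,"ty": -1,"tz": 112},{"tx": -41,"ty": -1,"tz": 112}]' | python3 drive.py; python3 -c "from h import *
delta([425.6,-233,115.7],.318);where(103)";python3 tilt.py | tail -1
```

```text
t: 45.2
eef_pos: [440.6, -226.8, 130.9]
ee_rot: [0.987, 0.16, -0.005, -0.018]
wrist_force: [-0.4, -0.4, -1.2]
width: 0.202
grip_force: 117.9
at [ 440.6 -226.8  130.9] yaw 0.322 d [-16.1   1.7  15.2] turn 0.004
foot [ 439.  -223.2   28. ] tank xy [-214.7 -525.9] zdir [-0.015  0.035 -0.999] F [-0.4 -0.4 -1.2] yaw 0.322
131 (304, 316, 13) 132 (304, 315, 12) 133 (303, 314, 12) 134 (302, 314, 13) 135 (302, 313, 11) 136 (299, 312, 14) 137 (299, 310, 11) 138 (298, 310, 11) 139 (297, 303, 7) 140 (297, 302, 6) 141 (296, 301, 6) 142 (295, 301, 7) 143 (294, 300, 7) 144 (294, 299, 6) 145 (293, 308, 11) 146 (292, 301, 9) 147 (292, 301, 9) 148 (285, 301, 17) 149 (285, 301, 16) 150 (285, 300, 12) 151 (285, 299, 11) 152 (285, 298, 13) 153 (286, 298, 9) 154 (286, 298, 9) 155 (287, 298, 6) 156 (289, 299, 6) 157 (290, 299, 6) 158 (291, 299, 5) 159 (293, 298, 4) 160 (295, 299, 4) 161 (297, 300, 3) 162 (299, 304, 5) 163 (305, 305, 1) 164 (309, 309, 1) 165 (284, 312, 4) 166 (285, 317, 8) 167 (285, 301, 4) [ 441.14263009 -226.91026805  131.20449348] [ 0.98690315  0.16023294 -0.00441728 -0.01811243]
```

```bash
echo '[{"tx": -6,"ty": 1,"tz": 4},{"tx": -11.5,"ty": 1,"tz": 8},{"tx": -11.5,"ty": 1,"tz": 8}]' | python3 drive.py;echo '[{"tx": -2,"tz": 1},{"tx": -3,"tz": 2},{"tx": -3,"tz": 2}]' | python3 drive.py; echo '[{"tx": -2,"tz": 1},{"tx": -3,"tz": 2},{"tx": -3,"tz": 2}]' | python3 drive.py; python3 -c "from h import *
delta([425.6,-233,115.7],.318)";python3 tilt.py | tail -1
```

```text
t: 45.62
eef_pos: [429.9, -231.1, 122.5]
ee_rot: [0.987, 0.16, -0.005, -0.019]
wrist_force: [-0.6, -0.3, -1.7]
width: 0.206
grip_force: 117.9
t: 46.0
eef_pos: [428.2, -232.4, 121.5]
ee_rot: [0.987, 0.16, -0.004, -0.018]
wrist_force: [1.4, -0.4, -1.4]
width: 0.206
grip_force: 117.5
t: 46.38
eef_pos: [426.7, -233.8, 120.4]
ee_rot: [0.987, 0.16, -0.002, -0.017]
wrist_force: [4.8, -1.2, 1.1]
width: 0.201
grip_force: 117.3
at [ 426.7 -233.8  120.4] yaw 0.322 d [-0.8 -0.9  4.7] turn 0.004
133 (307, 317, 6) 134 (306, 314, 4) 135 (306, 313, 4) 136 (305, 312, 3) 137 (304, 310, 2) 138 (309, 310, 2) 139 (303, 303, 1) 140 None 141 None 142 None 143 None 144 None 145 (307, 308, 2) 146 None 147 None 148 None 149 None 150 None 151 None 152 None 153 (288, 288, 1) 154 (293, 298, 2) 155 (294, 296, 2) 156 (296, 296, 1) 157 (298, 299, 2) 158 None 159 (294, 294, 1) 160 (296, 296, 1) 161 (297, 312, 6) 162 (309, 312, 4) 163 (309, 313, 5) 164 (309, 314, 6) 165 (313, 315, 3) 166 (318, 318, 1) 167 None 168 None 169 None [ 426.69826058 -233.78641387  120.39045532] [ 0.98690059  0.16043465 -0.00236761 -0.016803  ]
```

The side difference image is nearly empty, so the shaft lies in the V as at the start (5 N contact). I'll ease the grip, slide it down the shaft onto the seat, then open.

```bash
echo '[{},{}]' | python3 drive.py 0.229 20; echo '[{"tx": 1,"tz": 2},{"tx": 2,"tz": 4},{"tx": 3,"tz": 5},{"tx": 3,"tz": 5}]' | python3 drive.py; echo '[{},{}]' | python3 drive.py 0.233 20; echo '[{},{},{},{},{}]' | python3 drive.py 0.6; python3 tilt.py | tail -1
```

```text
t: 46.68
eef_pos: [424.5, -233.9, 119.4]
ee_rot: [0.987, 0.16, -0.005, -0.017]
wrist_force: [1.5, -2.7, 0.8]
width: 0.229
grip_force: 12.6
t: 47.18
eef_pos: [425.7, -233.4, 116.9]
ee_rot: [0.987, 0.16, -0.007, -0.016]
wrist_force: [-5.7, -2.5, 13.2]
width: 0.229
grip_force: 13.0
t: 47.42
eef_pos: [426.1, -232.9, 115.6]
ee_rot: [0.987, 0.16, -0.006, -0.017]
wrist_force: [-3.0, -1.9, 7.6]
width: 0.231
grip_force: 6.1
t: 48.05
eef_pos: [427.4, -231.7, 113.9]
ee_rot: [0.987, 0.161, -0.005, -0.018]
wrist_force: [0.1, -0.4, -0.2]
width: 0.6
grip_force: 0.0
135 (314, 320, 7) 136 (312, 319, 7) 137 None 138 (310, 310, 1) 139 None 140 None 141 None 142 None 143 None 144 None 145 (307, 308, 2) 146 (309, 309, 1) 147 None 148 None 149 (294, 294, 1) 150 (288, 300, 2) 151 None 152 (288, 298, 2) 153 (288, 298, 2) 154 (298, 298, 1) 155 None 156 (290, 290, 1) 157 None 158 None 159 (294, 294, 1) 160 (296, 311, 4) 161 (298, 312, 6) 162 (304, 313, 6) 163 (305, 313, 6) 164 (309, 314, 6) 165 (313, 315, 3) 166 (318, 318, 1) 167 None 168 None 169 (321, 321, 1) 170 (307, 307, 1) 171 (304, 321, 10) [ 427.48270525 -231.75300813  114.04167154] [ 0.98686108  0.1604727  -0.00470039 -0.01821084]
```

```bash
echo '[{},{},{"tz": -30},{"tz": -70},{"tz": -110},{"tz": -130},{"tx": -25,"ty": 30,"tz": -130},{"tx": -50,"ty": 60,"tz": -130},{"tx": -75,"ty": 90,"tz": -130},{"tx": -100,"ty": 130,"tz": -130},{"tx": -100,"ty": 170,"tz": -130},{"tx": -100,"ty": 170,"tz": -130}]' | python3 drive.py 1.0; echo '[{"tx": -20,"ty": 40},{"tx": -40,"ty": 80},{"tx": -40,"ty": 120},{"tx": -40,"ty": 120}]' | python3 drive.py
python3 - <<'E'
from h import *
out={}
for c,bx in(("top",dict(rest=(375,205,445,285),tall=(270,240,305,275),mid=(345,140,385,175),small=(145,40,175,75),tank=(140,180,212,248))),("side",dict(rest=(275,110,335,175),tall=(298,180,335,228),small=(75,260,110,300),tank=(235,240,305,305)))):
    i=r.capture(c).astype(int);b=cv2.imread(f"pics/{c}0.png")[:,:,::-1].astype(int);d=np.abs(i-b).max(2)>30
    out[c]=i.astype(np.uint8)
    print(c,{k:int(d[y0:y1,x0:x1].sum()) for k,(x0,y0,x1,y1) in bx.items()})
np.savez("pics/v30.npz",**out);print(r.get_state()['eef_pos'])
E
```

```text
t: 49.6
eef_pos: [388.1, -431.2, 235.7]
ee_rot: [0.987, 0.159, -0.005, -0.019]
wrist_force: [-0.4, 0.7, -0.5]
width: 1.003
grip_force: 0.0
t: 50.1
eef_pos: [388.4, -556.6, 229.8]
ee_rot: [0.987, 0.16, -0.005, -0.02]
wrist_force: [-0.4, 0.4, 0.3]
width: 0.997
grip_force: 0.0
top {'rest': 473, 'tall': 0, 'mid': 0, 'small': 0, 'tank': 304}
side {'rest': 412, 'tall': 0, 'small': 0, 'tank': 289}
[ 388.54809962 -554.61062523  233.20424546]
```

Bottles are unchanged, but the rest region differs, so I'll check whether that is a shadow or a moved tamper.

Run:
```python
from h import *
v=np.load("pics/v30.npz")
for c,(x0,y0,x1,y1) in dict(top=(375,205,445,285),side=(275,110,335,175)).items():
    b=cv2.imread(f"pics/{c}0.png")[:,:,::-1];i=v[c]
    d=(np.abs(i.astype(int)-b.astype(int)).max(2)>30)[y0:y1,x0:x1]
    k,l,st,ce=cv2.connectedComponentsWithStats(d.astype(np.uint8))
    for j in range(1,k):
        if st[j][4]>12: print(c,st[j][:4]+[x0,y0,0,0],st[j][4],"old",b[y0:y1,x0:x1][l==j].mean(0).round(),"new",i[y0:y1,x0:x1][l==j].mean(0).round())
    for n,I in(("old",b),("new",i)):
        m=(I[y0:y1,x0:x1].max(2)<62).astype(np.uint8);k,l,st,ce=cv2.connectedComponentsWithStats(m)
        print(c,n,"dark",[(s[:4]+[x0,y0,0,0]).tolist()+[int(s[4])] for s in st[1:] if s[4]>30])
```

```text
top [390 221   9  18] 43 old [136. 126. 122.] new [99. 92. 89.]
top [427 254   7  10] 21 old [133. 122. 112.] new [64. 58. 54.]
top [382 258   3  11] 23 old [122. 111. 102.] new [183. 168. 154.]
top [416 263  29  20] 347 old [174. 159. 146.] new [96. 88. 81.]
top old dark [[388, 241, 23, 20, 123], [413, 243, 19, 20, 184]]
top new dark [[413, 243, 20, 21, 190], [393, 246, 18, 6, 53]]
side [314 124  17  36] 386 old [226. 217. 202.] new [134. 127. 116.]
side old dark []
side new dark []
```

Run:
```python
from h import *
v=np.load("pics/v30.npz")
def prof(I,a,b):
    a,b=np.array(a,float),np.array(b,float);n=int(np.linalg.norm(b-a)*2);d=(b-a)/np.linalg.norm(b-a);w=np.array([-d[1],d[0]])
    return [int(np.mean([cv2.getRectSubPix(I.max(2).astype(np.float32),(1,1),tuple((a+d*k/2+w*o).astype(float)))[0,0] for o in(-1,0,1)])) for k in range(n)]
for c,a,b in(("top",(396,222),(434,268)),("side",(287,160),(326,115))):
    for n,I in(("old",cv2.imread(f"pics/{c}0.png")[:,:,::-1]),("new",v[c])): print(c,n,prof(I,a,b))
for c,a,b in(("top",(412,258),(430,245)),("top",(404,244),(416,234)),("side",(308,122),(324,136)),("side",(298,138),(312,150))):
    for n,I in(("old",cv2.imread(f"pics/{c}0.png")[:,:,::-1]),("new",v[c])): print("across",c,n,prof(I,a,b))
```

```text
top old [151, 139, 121, 103, 94, 97, 106, 114, 117, 119, 120, 119, 116, 113, 111, 110, 110, 111, 112, 110, 103, 94, 89, 86, 86, 85, 85, 84, 84, 84, 84, 84, 83, 83, 82, 82, 82, 82, 83, 83, 82, 82, 82, 82, 83, 82, 81, 80, 80, 80, 80, 80, 80, 79, 80, 77, 69, 57, 48, 42, 40, 38, 37, 37, 36, 37, 38, 39, 38, 38, 37, 38, 39, 39, 38, 37, 36, 37, 38, 37, 37, 37, 36, 36, 37, 38, 38, 38, 37, 36, 36, 38, 39, 39, 39, 38, 38, 38, 38, 37, 37, 38, 38, 46, 67, 109, 146, 167, 173, 175, 175, 175, 175, 175, 175, 175, 175, 175, 175]
top new [118, 102, 95, 98, 109, 118, 123, 123, 123, 123, 121, 120, 118, 118, 119, 119, 118, 116, 110, 103, 98, 95, 95, 94, 93, 92, 92, 92, 92, 92, 92, 91, 90, 90, 89, 89, 89, 89, 88, 88, 89, 88, 87, 86, 86, 86, 86, 86, 86, 86, 85, 85, 85, 85, 84, 81, 75, 64, 52, 44, 40, 39, 40, 39, 38, 38, 39, 39, 38, 38, 38, 38, 38, 38, 37, 37, 36, 36, 36, 36, 36, 37, 36, 36, 36, 37, 37, 37, 37, 36, 35, 34, 34, 34, 35, 36, 37, 37, 38, 36, 36, 37, 36, 36, 36, 45, 75, 122, 160, 174, 178, 179, 179, 178, 179, 178, 179, 178, 172]
side old [102, 111, 112, 107, 109, 120, 133, 151, 179, 202, 195, 16
[... 1936 characters left out ...]
153, 203, 223, 228, 228, 228, 228, 228, 228, 228, 228, 228, 228, 228, 228, 228, 228, 228]
across side new [106, 127, 160, 203, 221, 227, 228, 228, 228, 228, 214, 176, 127, 89, 73, 69, 69, 69, 69, 68, 68, 68, 72, 103, 160, 202, 212, 210, 208, 184, 152, 136, 132, 132, 132, 132, 133, 133, 133, 133, 133, 132]
across side old [228, 228, 228, 228, 228, 228, 228, 223, 204, 174, 148, 133, 122, 115, 114, 119, 129, 138, 140, 134, 127, 124, 121, 117, 109, 105, 111, 118, 116, 123, 149, 163, 187, 209, 223, 227]
across side new [229, 228, 228, 228, 228, 228, 228, 223, 203, 174, 147, 132, 122, 115, 113, 118, 128, 137, 140, 134, 126, 123, 120, 116, 108, 104, 110, 117, 116, 122, 148, 162, 186, 209, 223, 227]
```

The shaft's cross-profile in the side view is unchanged and the handle end is within about 1 px of its starting place. The tamper is home and free, so I'm handing in.

```bash
python3 -c "
from station import r
print(r.get_state()['t'],r.get_state()['dq'].round(3)); print(r.sign_off())"
```

```text
50.2 [ 0.011 -0.052 -0.012  0.002 -0.001 -0.001]
the job is handed in; nothing more can be done
None
```

I pressed the heap down with the tamper, laid the tamper back in its rest and let go, then handed in at 50.2 s: the foot bottomed out at single-layer height at all four spots pressed, though two pieces near the +y wall could not be height-checked by camera; the tamper sits within 1–3 mm of its starting pose, possibly turned about 0.03 rad in the V, and the bottle views showed no change.

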